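# Make up the repair kit and the nozzle-change kit at the maker's desk

### The arm

A 6-joint arm with a two-finger parallel gripper is mounted at the origin on the work surface. World frame = base frame: x ahead of the robot, y to its left, z up, the work surface at z = 0. Lengths are in m, angles in degrees, forces in N, time in s.
With the tool pointing down it reaches from about 0.35 to 0.875 m from the base axis. Payload 4.2 kg.
Tool frame: the origin (TCP) lies at the very end of the fingers, on their centre line; the grasp point (between the pads) lies 19 mm behind it (arm.grip_point_offset is the distance from the TCP to the grasp point, in m); x points along the fingers, z is the direction in which the jaws open and shut, and the axes are right-handed (so a half turn about x gives the same grasp; the last joint's range is limited). The gripper opens to 87 mm and grips with 3 to 60 N. Pads are 19 mm wide; open, the fingers measure 117 mm over their backs; the gripper's body (75 mm by 190 mm) begins 51 mm behind the grasp point.
Start: joints at [81.566, 22.042, 0.453, 0, -68.411, -14.817], TCP at [0.247, 0.574, 0.223] pointing down, gripper open.
Joint ranges: [-179.83, 179.83], [-69.29, 118.12], [-61.27, 80.66], [-181.25, 117.63], [-171.15, -9.14], [-177.46, 177.46]. Speed limits (degrees/s): [159.86, 159.86, 180, 180, 180, 180].

### API

Orientations are given as [roll, pitch, yaw] about the fixed x, y, z axes, in that order (R = Rz(yaw) Ry(pitch) Rx(roll)).
In Python, from cell import arm, read_camera, job, regions_of gives the robot as it stands.
- The arm moves only by the tool carry_out, never from a script. Its argument "rows" is a list of rows, each a list of 3 entries, a list of its own where there are three numbers: the shift along the tool's x, y, z in cm, then the turn, a rotation vector about the tool's x, y, z in degrees, then the opening, from -1 (shut) to 1 (fully open). In form: [[[dx, dy, dz], [rx, ry, rz], claw], ...]. A call has exactly 5 rows; each row shifts and turns the pose as measured when the row begins, along the tool's axes as they then stand; what a row does not reach is not made up. A row lasts 1/12 s, in which the tool goes at most 41.7 mm and 7.16 degrees, less where a joint would pass 70% of its speed; a pose out of reach is approached as far as the arm can. A call with a gripper value outside its range is refused whole. The fingers move at their own pace and stop on an object; "newtons" is the grip in N (left out, the last holds). Time passes only in rows, so rows that do not move let the fingers close, or fill a call up. It gives the time, the measured TCP pose, the force and the opening at its end, in the units of the state.
- arm.state(): the state, without advancing time (a new reading comes with each control period).
- read_camera(name): name is "side" or "top" or "wrist"; returns a dict with "color" (384x512x3 uint8, red, green, blue), "intrinsics" (3x3 intrinsics, pixels), "R" (3x3) and "t" (3): a world point X has camera coordinates R X + t. Camera axes: x right, y down, z forward; pixel columns grow to the right and rows downward; lengths in m; the calibration is good to about 2 mm. A picture is of the moment at which its call begins. There is no depth.
- job.finish_job(): hands the job in, once; it reports no verdict.
Trained networks look in a picture, given as the dict that the camera call returned (one of the last four; its "shot" number tells which), for a name from the list of things; names that differ only in an ending like _2 or _b are one class to them, and where a whole thing is asked for, a point or a joint stands for the part that bears it (a point fixed in the world has none). Each returns a list of dicts, best first, with "p" (0 to 1); they miss things now and then, are a little off and sometimes report something else, mostly with a low value. They report only what shows in the picture. A call takes as long as a camera call. They do not tell look-alikes from the thing itself.
- regions_of(picture, name): "pixels" (384x512 bool, what is visible of it) and "xy" ([column, row] in pixels, amid what is visible of it).
The state is a dict: "time_s": time; "joint_positions": joint angles; "qd": joint speeds; "joint_torque": joint torques, N m; "position": TCP position; "orientation": TCP orientation; "force": force on the tool from outside, world axes, zero at the start; "wrist_torque": the same for the moment, N m; "finger_gap": finger opening in m.
Only numpy, scipy, OpenCV 4.12 (cv2) and the standard library are available. Lean on these libraries where they do the work, as an engineer would, in place of code of your own. Each camera call takes 0.05 s, during which the arm holds its last target.

### The job

Make up two job kits from the stock on the mat: into the wide three-lane tray lay the repair tools flat in their order of use, one to a lane, starting with the lane next to the screw pockets: screwdriver, then spudger, then tweezers (either way round, wholly inside the tray). Into the narrower tray goes the nozzle-change kit: the shorter of the two spanners flat in the lane, and the smaller of the two round tubs upright on the tray floor between the four corner ridges. Set the pieces down rather than dropping them, and leave the long spanner, the side cutters and the large tub where they are.

Things in the scene. Friction and masses are not known exactly. Their poses are not given: they have to be found in the camera images.
- repair_tray: Wider tray (orange floor, black walls), fixed, 184 (x) x 175 mm (y). Origin: centre of underside, on the mat (top z = 2 mm). Floor 3 mm thick. 3 lanes along x, 44 mm wide, 176 long, at y = +32.5, -14.5, -61.5 mm; 2 screw pockets along the +y edge. End walls 12 mm high; side walls (12) and ribs (tops at 11 mm) leave the middle 84 mm of x free for fingers. Open fingers only a little in it.
- nozzle_tray: Narrower tray (orange, black walls), fixed, 184 (x) x 145 mm (y). Origin: centre of underside, on the mat. Floor 3 mm thick, walls 12 high. Lane along x, 44 mm wide, 176 long, at y = -46.5 mm. Tub place: 56 mm square centred at x 0, y +23.5 mm inside 4 L-shaped corner ridges (tops at 9 mm) with 32 mm gaps between for fingers along tray x or y. Side walls and rib leave the middle 84 mm of x free.
- driver_c (a point): Precision screwdriver, 160 mm long, 35 g: black octagonal handle 15 mm across flats with aluminium rings, thin steel shaft. Point: mid-length on its axis, 7.5 mm up, still in the handle (which reaches 15 mm further towards the tip). x to the tip, z up. Lies loose on the mat, within 20 deg of world +-x.
- spudger_c (a point): Spudger (prying stick): plain black nylon, no metal, 150 mm long, 12 wide, 8 thick, 18 g, one end a flat chisel, the other a point. Point: mid-length, half-way up (4 mm). x along it to the pointed end, z up. Lies loose on the mat, within 20 deg of world +-x.
- tweezers_c (a point): Steel tweezers lying on their side, 124 mm long, 9 mm high, 22 g, rigid; two slim arms with a slit between. Over the middle 32 mm the arms are parallel, 15.5 mm wide over both: grip there. Point: mid-length, half-way up (4.5 mm). x to the tips, z up. Lies loose on the mat, within 20 deg of world +-x.
- spanner_short_c (a point): Short steel spanner, 110 mm long, 6 mm thick, 45 g; open jaw at -x, ring at +x (heads 22 mm wide), shank 10 mm wide. Point: mid-length, half-way up (3 mm). x along it, z up. Lies loose on the mat, within 20 deg of world +-x.
- spanner_long_c (a point): Long steel spanner of the same form, 165 mm long, 8 mm thick, heads 32 mm wide, 120 g. In neither kit. Point: mid-length, half-way up (4 mm). x along it to the ring. Lies loose on the mat, within 20 deg of world +-x.
- cutters_c (a point): Side cutters with two red handles, 135 mm long, 53 wide, 12 high, 85 g. In neither kit. Point: near mid-length, half-way up (6 mm). x along it to the jaws. Lies loose on the mat, within 20 deg of world +-x.
- tub_small_c (a point): Small round screw-lid tub (nozzles), grey with white lid, 38 mm diameter, 32 mm high, 45 g, standing loose on the mat. Point: its centre, half-way up (16 mm), z up.
- tub_large_c (a point): Large round screw-lid tub, grey with white lid, 62 mm diameter, 32 mm high, 120 g, standing loose on the mat. In neither kit. Point: its centre, half-way up (16 mm), z up.
Mind the look-alikes: they are no part of the job. Leave any purple or red look-alike of the part that bears tub_small_c alone.

How it is judged:
By the outcome, as a careful person would: the job done as asked, in the order asked, and still so for the second after the job is handed in, with the robot touching nothing.
It also fails if it takes over 109 s, if anything falls off the work surface, if the arm or the gripper's body presses on something with over 40 N, if the wrist force passes 120 N, or if a joint passes its speed limit or range.

## Working session

There is one attempt and no reset: what is moved stays moved. The work goes in short steps, Python scripts to look and compute and a tool call to move; the robot and the scene stay as the last step left them, time stands still between calls to the robot, and variables do not carry over. Pictures are saved under pics/ and viewed, and the job is handed in when it is done.

Besides the shell and the picture viewer there is one more tool, called after ">>>" as name([rows], argument=value, ...), one row to a line, values as JSON. carry_out: Moves the arm, as the interface text tells. Its arguments: {"type":"object","properties":{"rows":{"type":"array","items":{"type":"array"}},"newtons":{"type":"number"}},"required":["rows"]}

```bash
ls; mkdir -p pics
cat > h.py <<'E'
import numpy as np,cv2
from cell import arm, read_camera, job, regions_of
def save(p,n): cv2.imwrite('pics/'+n,p['color'][:,:,::-1])
def ray(p,uv,z):
    K=np.array(p['intrinsics']);R=np.array(p['R']);t=np.array(p['t'])
    d=R.T@np.linalg.inv(K)@np.array([uv[0],uv[1],1.]); c=-R.T@t
    return c+d*(z-c[2])/d[2]
def proj(p,X):
    q=np.array(p['intrinsics'])@(np.array(p['R'])@np.array(X)+np.array(p['t'])); return q[:2]/q[2]
E
python3 - <<'E'
from h import *
s=arm.state();print(s)
print(arm.grip_point_offset)
for n in('top','side','wrist'):
    p=read_camera(n);save(p,n+'0.png');print(n,-np.array(p['R']).T@p['t'],np.array(p['intrinsics']).tolist())
E
```

```text
pics
{'time_s': 0.0, 'joint_positions': array([ 8.15656021e+01,  2.20917218e+01,  3.79702137e-01, -3.15211653e-02,
       -6.84116803e+01, -1.48157958e+01]), 'qd': array([ 0.07023849,  0.08079801,  0.01415219, -0.01137488,  0.11055752,
        0.03558219]), 'joint_torque': array([ 2.90167027e-04, -3.90660417e+01,  1.87409198e+01,  4.21982646e+00,
        1.10319606e-02, -1.86077118e-04]), 'position': array([0.24645585, 0.57369009, 0.22144241]), 'orientation': array([   1.49702538,   89.87287796, -111.76479763]), 'force': array([ 0.10368087, -0.07858818, -0.19329009]), 'wrist_torque': array([-0.0200677 , -0.00574511,  0.02864001]), 'finger_gap': 0.08696679042320246}
0.0187
top [ 0.38839373 -0.0016742   0.95897677] [[444.5607385872684, 0.0, 255.03333370012498], [0.0, 444.5607385872684, 195.2001770245149], [0.0, 0.0, 1.0]]
side [-0.0207672  -0.75453503  0.55179696] [[438.65354864087465, 0.0, 253.11616193715838], [0.0, 438.65354864087465, 190.7442695232546], [0.0, 0.0, 1.0]]
wrist [0.30719593 0.54716791 0.38347858] [[281.2709117271241, 0.0, 258.96597837554407], [0.0, 281.2709117271241, 189.52650226828248], [0.0, 0.0, 1.0]]
```

View pics/top0.png

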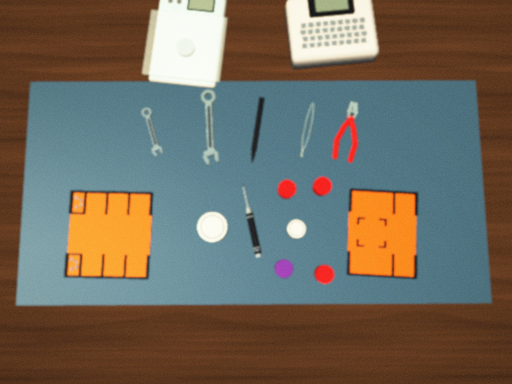

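View pics/side0.png

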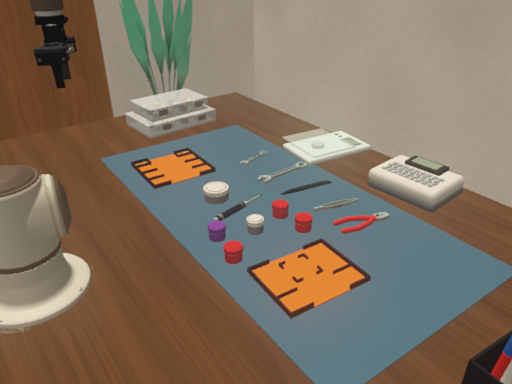

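View pics/wrist0.png

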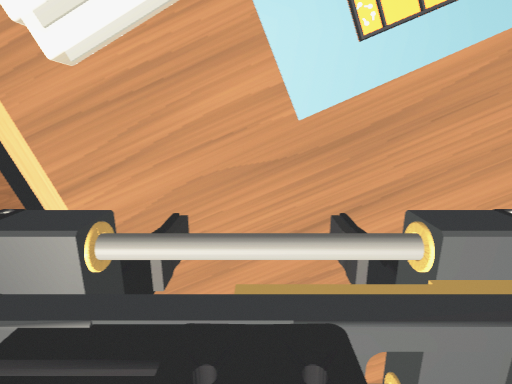

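Run:
```python
from h import *
p=read_camera('top');ps=read_camera('side')
zt={'driver_c':.0095,'spudger_c':.008,'tweezers_c':.009,'spanner_short_c':.006,'spanner_long_c':.008,'tub_small_c':.034,'tub_large_c':.034,'repair_tray':.01,'nozzle_tray':.01}
zt={k:v+(.002 if 'c' in k[-1] and 'tub' not in k and 'driver' not in k else 0) for k,v in zt.items()}
ov=p['color'].copy()
for n,z in zt.items():
    for r in regions_of(p,n)[:3]:
        m=r['pixels']; ys,xs=np.nonzero(m)
        if r['p']<.3: print(n,'low',r['p'],r['xy']);continue
        P=np.array([ray(p,(x,y),z)[:2] for x,y in zip(xs,ys)])
        rect=cv2.minAreaRect((P*1000).astype(np.float32))
        c=P.mean(0);e=np.linalg.eigh(np.cov((P-c).T))[1][:,1]
        if e[0]<0:e=-e
        s=(P-c)@e; mid=c+e*(s.min()+s.max())/2
        print(n,round(r['p'],2),len(xs),np.round(r['xy'],1),'mean',c.round(4),'mid',mid.round(4),'len',round(np.ptp(s),3),'yaw',round(np.degrees(np.arctan2(e[1],e[0])),1),'rect',np.round(rect[0],1),np.round(rect[1],1),round(rect[2],1))
        ov[m]=ov[m]//2+np.array([0,120,0],np.uint8)
cv2.imwrite('pics/ov.png',cv2.resize(ov[70:320],None,fx=1.55,fy=1.55)[:,:,::-1])
big=cv2.resize(p['color'][80:300,130:370],None,fx=3.3,fy=2.7*1.0,interpolation=2)
cv2.imwrite('pics/big.png',cv2.resize(p['color'][80:290,130:370],None,fx=2.85,fy=2.85,interpolation=2)[:,:,::-1])
R=arm.state()['orientation'];from scipy.spatial.transform import Rotation as Ro
print(Ro.from_euler('xyz',R,degrees=True).as_matrix().round(3))
```

```text
driver_c 0.78 409 [252.3 231.6] mean [0.4365 0.0005] mid [0.4498 0.0034] len 0.14 yaw 12.2 rect [449.8   3.5] [139.9  18.3] 12.2
spudger_c 0.65 279 [258.6 130.8] mean [ 0.6623 -0.0094] mid [ 0.663  -0.0095] len 0.137 yaw -9.0 rect [663.1  -9.3] [ 11.4 137.4] 81.0
tweezers_c 0.58 250 [296.6 228.6] mean [ 0.44   -0.0907] mid [ 0.4399 -0.0905] len 0.039 yaw -81.0 rect [440.2 -90.6] [35.9 36.4] 44.3
tweezers_c 0.42 71 [304.  126.3] mean [ 0.6551 -0.1142] mid [ 0.6569 -0.1145] len 0.118 yaw -10.2 rect [ 657.  -115.4] [ 16.5 118.4] 75.2
spanner_short_c 0.68 7264 [108.7 232.9] mean [0.4306 0.3072] mid [0.432 0.307] len 0.207 yaw -8.9 rect [432.2 308. ] [179.8 188.3] 88.3
spanner_short_c 0.62 237 [152.4 132.1] mean [0.6579 0.2228] mid [0.6568 0.2225] len 0.109 yaw 16.6 rect [656.9 222.3] [108.9  20.2] 16.7
spanner_short_c 0.35 36 [301.6 149.1] mean [ 0.6102 -0.1073] mid [ 0.6107 -0.1074] len 0.023 yaw -14.1 rect [ 610.7 -107.2] [ 7.3 23.3] 77.8
spanner_long_c 0.93 521 [208.8 125.4] mean [0.6681 0.0953] mid [0.6672 0.0952] len 0.165 yaw 2.8 rect [667.2  94.6] [165.3  30.9] 2.5
spanner_long_c 
[... 309 characters left out ...]
 -0.0885] mid [ 0.439  -0.0884] len 0.038 yaw -86.5 rect [438.9 -88.4] [35.1 35.5] 44.3
tub_small_c 0.83 272 [321.4 183.7] mean [ 0.5291 -0.1445] mid [ 0.529  -0.1442] len 0.041 yaw -65.2 rect [ 529.  -144.7] [35.6 39.4] 44.4
tub_large_c 0.74 739 [210.8 226.1] mean [0.4433 0.0848] mid [0.4431 0.0847] len 0.066 yaw 38.8 rect [444.   85.1] [62.4 60.3] 0.2
repair_tray 0.71 7044 [111.2 232.5] mean [0.43  0.306] mid [0.4316 0.306 ] len 0.185 yaw -0.2 rect [431.1 306.4] [176.4 183.8] 88.3
nozzle_tray 0.67 5910 [382.9 234.4] mean [ 0.4292 -0.2748] mid [ 0.429  -0.2748] len 0.192 yaw -0.9 rect [ 429.6 -277.4] [151.2 187.6] 86.5
[[ 0.     0.919 -0.395]
 [ 0.    -0.395 -0.919]
 [-1.    -0.    -0.   ]]
```

View pics/ov.png

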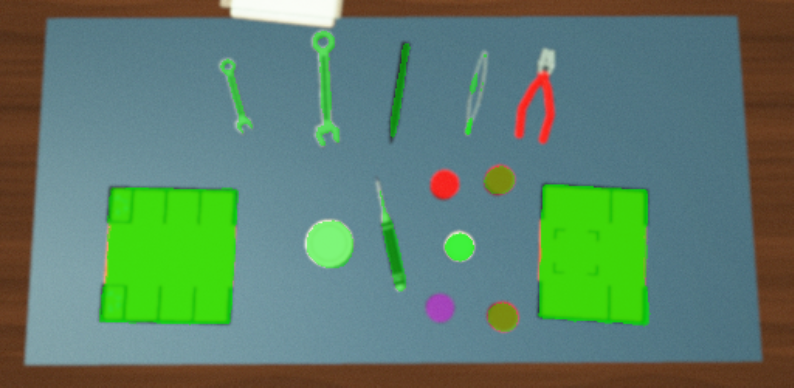

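View pics/big.png

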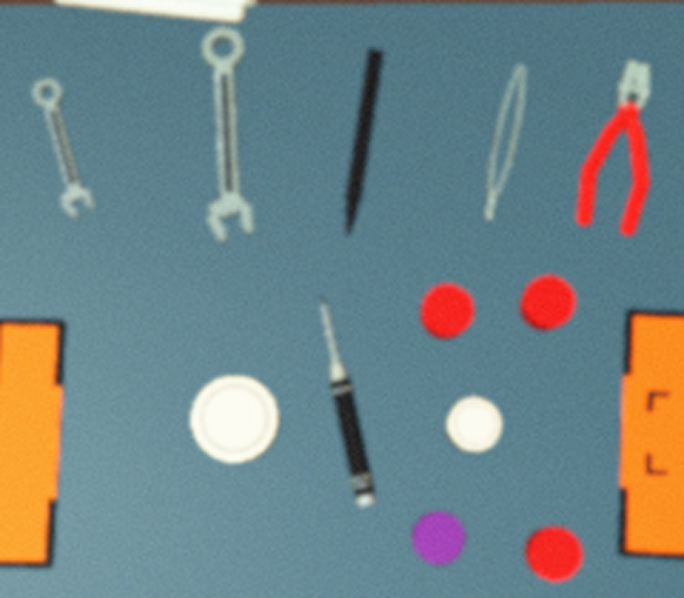

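```bash
cat > tray.py <<'E'
from h import *
from scipy.optimize import minimize
p=read_camera('top')
def H(z):
    K=np.array(p['intrinsics']);R=np.array(p['R']);t=np.array(p['t'])
    return K@np.c_[R[:,0],R[:,1],R[:,2]*z+t]
def rect(c,z,w=.26,s=1000*1.5):
    n=int(w*s); # out u -> y decreasing, v -> x decreasing
    A=np.array([[0,-1/s,c[0]+w/2],[-1/s,0,c[1]+w/2],[0,0,1]])
    return cv2.warpPerspective(p['color'],H(z)@A,(n,n),flags=cv2.WARP_INVERSE_MAP|cv2.INTER_CUBIC),A
for nm,c,w,yd in(('repair',(.431,.306),(184,175),0),('nozzle',(.43,-.276),(184,145),0)):
    im,A=rect(c,.013)
    hsv=cv2.cvtColor(im,cv2.COLOR_RGB2HSV)
    m=((hsv[...,0]<25)&(hsv[...,1]>120)|(hsv[...,2]<75)).astype(np.uint8)
    m=cv2.morphologyEx(m,cv2.MORPH_CLOSE,np.ones((9,9)))
    n,l,st,_=cv2.connectedComponentsWithStats(m);k=1+np.argmax(st[1:,4]);m=(l==k).astype(np.uint8)
    ct=max(cv2.findContours(m,0,cv2.CHAIN_APPROX_NONE)[0],key=cv2.contourArea)[:,0]
    P=np.c_[ct,np.ones(len(ct))]@A.T; P=P[:,:2]
    def cost(q):
        a=np.radians(q[2]);d=(P*1000-q[:2]);x=d@[np.cos(a),np.sin(a)];y=d@[-np.sin(a),np.cos(a)]
        f=np.maximum(abs(x)-w[0]/2,abs(y)-w[1]/2); return np.sum(np.minimum(abs(f),6))
    best=min((minimize(cost,[c[0]*1000,c[1]*1000,a],method='Nelder-Mead') for a in(-4,-2,0,2)),key=lambda r:r.fun)
    print(nm,best.x.round(2),best.fun/len(P))
    q=best.x;a=np.radians(q[2])
    def W(x,y): return np.array([q[0]+x*np.cos(a)-y*np.sin(a),q[1]+x*np.sin(a)+y*np.cos(a),1000])/1000
    B=np.linalg.inv(A)
    pol=np.array([(B@W(x,y))[:2] for x,y in((-w[0]/2,-w[1]/2),(-w[0]/2,w[1]/2),(w[0]/2,w[1]/2),(w[0]/2,-w[1]/2))]).astype(np.int32)
    cv2.polylines(im,[pol],True,(0,255,0),1)
    for y in ((32.5,-14.5,-61.5) if nm=='repair' else (-46.5,)):
        cv2.line(im,*[tuple(int(v) for v in (B@W(x,y))[:2]) for x in(-88,88)],(0,0,255),1); print(y,W(0,y)[:2].round(4))
    if nm=='nozzle':
        print('tub',W(0,23.5)[:2]); cv2.circle(im,tuple(int(v) for v in (B@W(0,23.5))[:2]),28,(0,0,255),1)
    cv2.imwrite('pics/'+nm+'.png',im[:,:,::-1])
a=cv2.imread('pics/repair.png');b=cv2.imread('pics/nozzle.png');cv2.imwrite('pics/trays.png',np.hstack([a,b]))
E
python3 tray.py
```

```text
repair [430.52 306.55  -1.53] 1.6516968803848435
32.5 [0.4314 0.339 ]
-14.5 [0.4301 0.2921]
-61.5 [0.4289 0.2451]
nozzle [ 432.2  -273.31   -3.7 ] 1.1001039623560604
-46.5 [ 0.4292 -0.3197]
tub [ 0.43371456 -0.24985729]
```

View pics/trays.png

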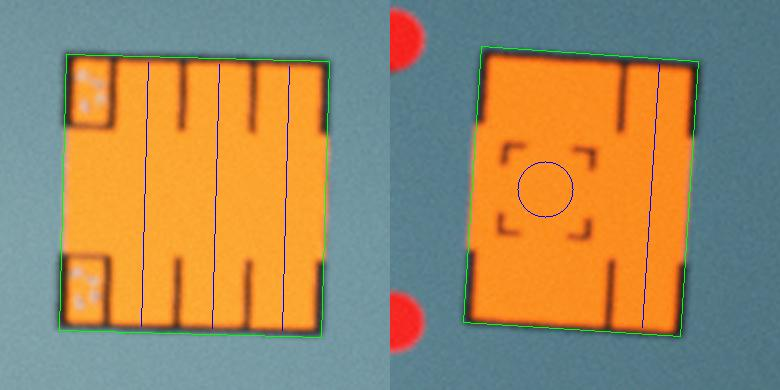

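```bash
cat > loc.py <<'E'
from h import *
p=read_camera('top')
im=p['color'].astype(np.float32); bg=cv2.medianBlur(p['color'],71).astype(np.float32)
d=np.linalg.norm(im-bg,axis=2)
m=(d>30).astype(np.uint8)
for nm,z,box in(('driver',.0095,(225,180,275,265)),('spudger',.008,(245,90,270,168)),('tweez',.009,(294,98,320,162)),('short',.007,(138,102,168,160)),('tub',.034,(283,215,311,245))):
    x0,y0,x1,y1=box; mm=np.zeros_like(m); mm[y0:y1,x0:x1]=m[y0:y1,x0:x1]
    if nm!='tub': mm=cv2.morphologyEx(mm,cv2.MORPH_CLOSE,np.ones((5,5)))
    n,l,st,_=cv2.connectedComponentsWithStats(mm); mm=l==1+np.argmax(st[1:,4])
    ys,xs=np.nonzero(mm)
    P=np.array([ray(p,(x,y),z)[:2] for x,y in zip(xs,ys)])
    c=P.mean(0);e=np.linalg.eigh(np.cov((P-c).T))[1][:,1]; e*=np.sign(e[0])
    s=(P-c)@e; w=(P-c)@[-e[1],e[0]];mid=c+e*(s.min()+s.max())/2
    midw=np.abs(s-(s.min()+s.max())/2)<.012
    print(nm,'mean',c.round(4),'mid',mid.round(4),'len',np.ptp(s).round(3),'wid',np.ptp(w[midw]).round(4),'lat centre',((w[midw].max()+w[midw].min())/2).round(4),'yaw',np.degrees(np.arctan2(e[1],e[0])).round(1))
E
python3 loc.py
cat > plan.py <<'E'
# usage: plan.py x y z yaw ; yaw = object's axis dir for jaws perpendicular (mod 180)
import sys
from h import *
from scipy.spatial.transform import Rotation as Ro
def go(x,y,z,yaw,flip=None):
    s=arm.state(); R=Ro.from_euler('xyz',s['orientation'],degrees=True).as_matrix(); P=s['position']
    za=np.degrees(np.arctan2(R[1,2],R[0,2]))
    t=yaw-90; t=za+((t-za+90)%180-90)
    a=np.radians(t); Z=np.array([np.cos(a),np.sin(a),0]);X=np.array([0,0,-1.]);Y=np.cross(Z,X)
    T=np.c_[X,Y,Z]; rv=np.degrees(Ro.from_matrix(R.T@T).as_rotvec()); D=np.array([x,y,z])-P
    print('t',round(s['time_s'],2),'pos',P.round(4),'zang',za.round(1),'->',round(t,1),'gap',round(s['finger_gap'],4),'F',np.round(s['force'],1),'J',np.round(s['joint_positions'],0))
    n=int(np.ceil(max(np.linalg.norm(D)/.041,np.linalg.norm(rv)/7.0,1)-1e-6))
    print('n',n,'total tool cm',(R.T@D*100).round(2),'rot',rv.round(2))
    Rc=R.copy()
    for i in range(n):
        print([ (Rc.T@D*100/n).round(2).tolist(),(rv/n).round(2).tolist()])
        Rc=Rc@Ro.from_rotvec(np.radians(rv/n)).as_matrix()
if __name__=='__main__': go(*map(float,sys.argv[1:5]))
E
python3 plan.py .437 0 .1 12.2
```

```text
driver mean [0.4451 0.0034] mid [0.4565 0.006 ] len 0.154 wid 0.0181 lat centre -0.0003 yaw 12.6
spudger mean [ 0.6643 -0.0086] mid [ 0.661  -0.0081] len 0.151 wid 0.0152 lat centre 0.0003 yaw -8.7
tweez mean [ 0.6626 -0.119 ] mid [ 0.6598 -0.1183] len 0.125 wid 0.0181 lat centre -0.0002 yaw -13.3
short mean [0.658  0.2246] mid [0.658  0.2246] len 0.112 wid 0.0111 lat centre -0.0001 yaw 16.1
tub mean [ 0.4403 -0.0887] mid [ 0.4402 -0.0889] len 0.043 wid 0.0429 lat centre 0.0001 yaw 56.5
t 0.8 pos [0.2467 0.5742 0.2226] zang -113.3 -> -77.8 gap 0.0871 F [0.2 0.7 0.3] J [ 82.  22.   0.  -0. -68. -15.]
n 16 total tool cm [12.25 40.16 45.25] rot [-35.45  -0.     0.  ]
[[0.77, 2.51, 2.83], [-2.22, -0.0, 0.0]]
[[0.77, 2.4, 2.92], [-2.22, -0.0, 0.0]]
[[0.77, 2.28, 3.01], [-2.22, -0.0, 0.0]]
[[0.77, 2.17, 3.1], [-2.22, -0.0, 0.0]]
[[0.77, 2.04, 3.18], [-2.22, -0.0, 0.0]]
[[0.77, 1.92, 3.26], [-2.22, -0.0, 0.0]]
[[0.77, 1.79, 3.33], [-2.22, -0.0, 0.0]]
[[0.77, 1.66, 3.4], [-2.22, -0.0, 0.0]]
[[0.77, 1.53, 3.46], [-2.22, -0.0, 0.0]]
[[0.77, 1.39, 3.51], [-2.22, -0.0, 0.0]]
[[0.77, 1.26, 3.57], [-2.22, -0.0, 0.0]]
[[0.77, 1.12, 3.61], [-2.22, -0.0, 0.0]]
[[0.77, 0.98, 3.65], [-2.22, -0.0, 0.0]]
[[0.77, 0.84, 3.69], [-2.22, -0.0, 0.0]]
[[0.77, 0.69, 3.72], [-2.22, -0.0, 0.0]]
[[0.77, 0.55, 3.74], [-2.22, -0.0, 0.0]]
```

>>> carry_out([
  [[0.7, 2.5, 2.9], [-6, 0, 0], 0],
  [[0.7, 2.1, 3.2], [-6, 0, 0], 0],
  [[0.7, 1.7, 3.4], [-6, 0, 0], 0],
  [[0.7, 1.3, 3.6], [-6, 0, 0], 0],
  [[0.7, 0.9, 3.7], [-6, 0, 0], 0],
], newtons=15)

```text
time_s: 1.22
position: [0.3001, 0.3925, 0.1855]
orientation: [145.8, 89.6, 64.3]
force: [0.3, 0.0, -0.7]
finger_gap: 0.0615
```

```bash
python3 plan.py .4415 .0027 .1 12.4
```

```text
t 1.22 pos [0.3001 0.3925 0.1855] zang -81.4 -> -77.6 gap 0.0615 F [ 0.3  0.  -0.7] J [ 72.  11. -21.   0. -58.  27.]
n 11 total tool cm [ 8.35  8.15 40.7 ] rot [-3.85 -0.32 -0.24]
[[0.76, 0.74, 3.7], [-0.35, -0.03, -0.02]]
[[0.76, 0.72, 3.7], [-0.35, -0.03, -0.02]]
[[0.76, 0.7, 3.71], [-0.35, -0.03, -0.02]]
[[0.76, 0.67, 3.71], [-0.35, -0.03, -0.02]]
[[0.77, 0.65, 3.72], [-0.35, -0.03, -0.02]]
[[0.77, 0.63, 3.72], [-0.35, -0.03, -0.02]]
[[0.77, 0.61, 3.72], [-0.35, -0.03, -0.02]]
[[0.77, 0.58, 3.73], [-0.35, -0.03, -0.02]]
[[0.77, 0.56, 3.73], [-0.35, -0.03, -0.02]]
[[0.77, 0.54, 3.73], [-0.35, -0.03, -0.02]]
[[0.78, 0.52, 3.73], [-0.35, -0.03, -0.02]]
```

>>> carry_out([
  [[0.8, 1.0, 3.8], [-0.8, 0, 0], 0],
  [[0.8, 0.8, 3.8], [-0.8, 0, 0], 0],
  [[0.8, 0.7, 3.8], [-0.8, 0, 0], 0],
  [[0.8, 0.7, 3.8], [-0.7, 0, 0], 0],
  [[0.8, 0.7, 3.8], [-0.7, 0, 0], 0],
])

```text
time_s: 1.63
position: [0.3741, 0.2045, 0.1448]
orientation: [136.0, 89.3, 59.1]
force: [1.4, -0.6, 0.3]
finger_gap: 0.0441
```

>>> carry_out([
  [[0.8, 0.7, 3.8], [0, 0, 0], 0],
  [[0.8, 0.7, 3.8], [0, 0, 0], 0],
  [[0.8, 0.7, 3.8], [0, 0, 0], 0],
  [[0.8, 0.7, 3.8], [0, 0, 0], 0],
  [[0.8, 0.7, 3.8], [0, 0, 0], 0],
])

```text
time_s: 2.05
position: [0.4547, 0.0194, 0.1043]
orientation: [124.1, 88.9, 47.5]
force: [1.6, 1.4, 1.0]
finger_gap: 0.0437
```

```bash
python3 plan.py .4415 .0027 .05 12.4
```

```text
t 2.05 pos [0.4547 0.0194 0.1043] zang -76.6 -> -77.6 gap 0.0437 F [1.6 1.4 1. ] J [ 23.  13. -32.  -1. -44.  81.]
n 2 total tool cm [ 5.38 -1.76  1.38] rot [ 0.97 -0.65 -0.94]
[[2.69, -0.88, 0.69], [0.48, -0.32, -0.47]]
[[2.7, -0.85, 0.68], [0.48, -0.32, -0.47]]
```

>>> carry_out([
  [[1.8, -0.9, 0.7], [0.5, -0.3, -0.5], 0],
  [[1.8, -0.9, 0.7], [0.5, -0.3, -0.5], 0],
  [[1.8, 0, 0], [0, 0, 0], 0],
  [[0, 0, 0], [0, 0, 0], 0],
  [[0, 0, 0], [0, 0, 0], 0],
])

```text
time_s: 2.47
position: [0.4438, -0.0067, 0.0481]
orientation: [56.5, 89.9, -22.1]
force: [0.5, -0.1, -0.8]
finger_gap: 0.0437
```

```bash
python3 plan.py .4415 .0027 .004 12.4
python3 - <<'E'
from h import *
p=read_camera('wrist');save(p,'w1.png')
p=read_camera('side');cv2.imwrite('pics/s1.png',cv2.resize(p['color'][120:320,100:420],None,fx=2.4,fy=2.4)[:,:,::-1])
E
```

```text
t 2.47 pos [ 0.4438 -0.0067  0.0481] zang -78.5 -> -77.6 gap 0.0437 F [ 0.5 -0.1 -0.8] J [ 20.  18. -37.   0. -35.  81.]
n 2 total tool cm [ 4.41 -0.04 -0.97] rot [-0.94  0.03 -0.04]
[[2.21, -0.02, -0.49], [-0.47, 0.01, -0.02]]
[[2.21, -0.02, -0.49], [-0.47, 0.01, -0.02]]
```

View pics/w1.png

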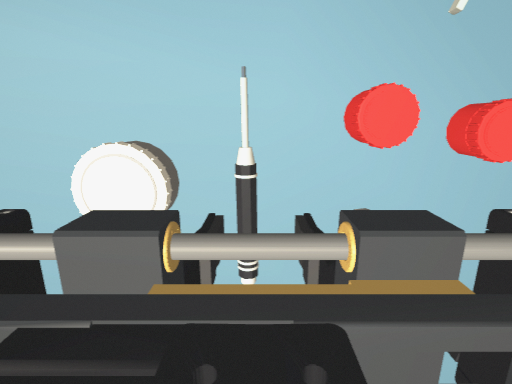

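View pics/s1.png

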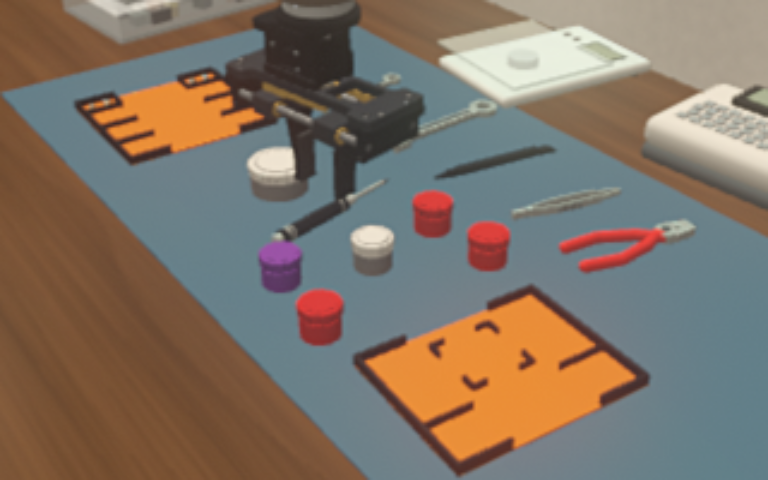

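>>> carry_out([
  [[1.0, 0, -1.0], [-0.9, 0, 0], 0],
  [[1.4, 0, 0], [0, 0, 0], 0],
  [[1.4, 0, 0], [0, 0, 0], 0],
  [[0.5, 0, 0], [0, 0, 0], 0],
  [[0, 0, 0], [0, 0, 0], 0],
])

```text
time_s: 2.98
position: [0.4491, 0.0089, 0.0111]
orientation: [94.6, 88.9, 17.5]
force: [0.3, -0.2, -0.0]
finger_gap: 0.0433
```

```bash
python3 plan.py .4415 .0027 .004 12.4
```

```text
t 2.98 pos [0.4491 0.0089 0.0111] zang -77.2 -> -77.6 gap 0.0433 F [ 0.3 -0.2 -0. ] J [ 22.  22. -39.   0. -28.  81.]
n 1 total tool cm [ 0.69 -0.89  0.43] rot [ 0.43 -0.1  -1.14]
[[0.69, -0.89, 0.43], [0.43, -0.1, -1.14]]
```

>>> carry_out([
  [[0.4, -0.9, 0.4], [0.4, 0, -1.1], 0],
  [[0.2, 0, 0], [0, 0, 0], 0],
  [[0, 0, 0], [0, 0, 0], 0],
  [[0, 0, 0], [0, 0, 0], 0],
  [[0, 0, 0], [0, 0, 0], 0],
])

```text
time_s: 3.4
position: [0.443, 0.0038, 0.0077]
orientation: [114.8, 89.7, 37.3]
force: [-0.4, 1.0, 0.3]
finger_gap: 0.0434
```

```bash
python3 plan.py .4415 .0027 .004 12.4;python3 plan.py .4415 .0027 .004 12.4
```

```text
t 3.4 pos [0.443  0.0038 0.0077] zang -77.5 -> -77.6 gap 0.0434 F [-0.4  1.   0.3] J [ 22.  22. -40.  -0. -28.  81.]
n 1 total tool cm [ 0.37 -0.17  0.08] rot [ 0.1  -0.14 -0.3 ]
[[0.37, -0.17, 0.08], [0.1, -0.14, -0.3]]
t 3.4 pos [0.443  0.0038 0.0077] zang -77.5 -> -77.6 gap 0.0434 F [-0.4  1.   0.3] J [ 22.  22. -40.  -0. -28.  81.]
n 1 total tool cm [ 0.37 -0.17  0.08] rot [ 0.1  -0.14 -0.3 ]
[[0.37, -0.17, 0.08], [0.1, -0.14, -0.3]]
```

>>> carry_out([
  [[0.3, -0.1, 0.1], [0, 0, -0.3], 0],
  [[0, 0, 0], [0, 0, 0], -1],
  [[0, 0, 0], [0, 0, 0], -1],
  [[0, 0, 0], [0, 0, 0], -1],
  [[0, 0, 0], [0, 0, 0], -1],
], newtons=15)

```text
time_s: 3.82
position: [0.4428, 0.0025, 0.0051]
orientation: [155.1, 89.8, 77.6]
force: [-0.6, 0.2, -0.3]
finger_gap: 0.0244
```

>>> carry_out([
  [[0, 0, 0], [0, 0, 0], -1],
  [[0, 0, 0], [0, 0, 0], -1],
  [[0, 0, 0], [0, 0, 0], -1],
  [[-1, 0, 0], [0, 0, 0], -1],
  [[-1, 0, 0], [0, 0, 0], -1],
])

```text
time_s: 4.23
position: [0.441, 0.0019, 0.0237]
orientation: [-114.8, 89.7, 167.7]
force: [-0.6, 0.5, -0.9]
finger_gap: 0.0147
```

```bash
python3 - <<'E'
from h import *
p=read_camera('wrist');save(p,'w2.png')
E
python3 plan.py .4309 .3385 .07 -1.5
```

```text
t 4.28 pos [0.4421 0.0022 0.0253] zang -77.5 -> -91.5 gap 0.0148 F [-0.5 -0.6  0.3] J [ 21.  20. -39.  -0. -32.  81.]
n 9 total tool cm [ -4.4    6.17 -33.09] rot [13.98 -0.12  0.07]
[[-0.49, 0.69, -3.68], [1.55, -0.01, 0.01]]
[[-0.49, 0.59, -3.69], [1.55, -0.01, 0.01]]
[[-0.49, 0.49, -3.71], [1.55, -0.01, 0.01]]
[[-0.49, 0.38, -3.72], [1.55, -0.01, 0.01]]
[[-0.49, 0.28, -3.73], [1.55, -0.01, 0.01]]
[[-0.49, 0.18, -3.74], [1.55, -0.01, 0.01]]
[[-0.49, 0.08, -3.74], [1.55, -0.01, 0.01]]
[[-0.49, -0.02, -3.74], [1.55, -0.01, 0.01]]
[[-0.5, -0.12, -3.74], [1.55, -0.01, 0.01]]
```

View pics/w2.png

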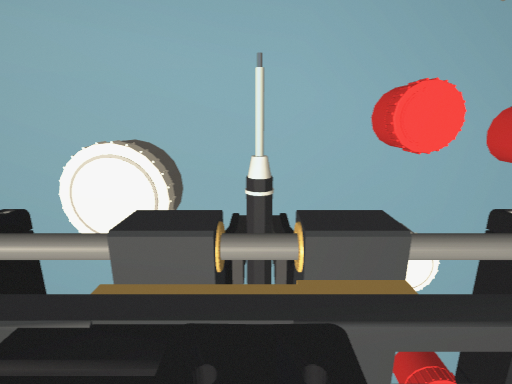

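Run:
```python
from h import *
p=read_camera('wrist'); s=arm.state(); z=.0095+s['position'][2]-.005
for uv in((260,53),(259.5,68),(259.5,157),(259,178)):
    w=ray(p,uv,z);d=w-s['position'];a=np.radians(12.4);print(uv,w.round(4),'along',d@[np.cos(a),np.sin(a),0],'lat',d@[-np.sin(a),np.cos(a),0])
```

```text
(260, 53) [0.5388 0.0224 0.0293] along 0.09862815035199685 lat -0.001071779685188712
(259.5, 68) [0.5317 0.0211 0.0293] along 0.09143265416538425 lat -0.0008294269241666332
(259.5, 157) [0.4863 0.011  0.0293] along 0.04486858440127561 lat -0.000930099101994479
(259, 178) [0.4744 0.0087 0.0293] along 0.03280707623303747 lat -0.0006696189777592996
```

>>> carry_out([
  [[-2.5, 0.5, -2.5], [1.6, 0, 0], -1],
  [[-2.0, 0.6, -3.5], [1.6, 0, 0], -1],
  [[-0.3, 0.7, -3.9], [1.6, 0, 0], -1],
  [[0, 0.7, -3.9], [1.6, 0, 0], -1],
  [[0, 0.7, -3.9], [1.6, 0, 0], -1],
])

```text
time_s: 4.75
position: [0.4441, 0.1818, 0.0725]
orientation: [-105.1, 89.5, 168.1]
force: [0.2, -0.2, -0.8]
finger_gap: 0.0148
```

```bash
python3 plan.py .4129 .3395 .07 -1.5
```

```text
t 4.75 pos [0.4441 0.1818 0.0725] zang -86.7 -> -91.5 gap 0.0148 F [ 0.2 -0.2 -0.8] J [ 41.  18. -30.  -1. -42.  52.]
n 4 total tool cm [  0.3   -2.21 -15.93] rot [ 4.78 -0.1   0.44]
[[0.07, -0.55, -3.98], [1.19, -0.02, 0.11]]
[[0.07, -0.64, -3.97], [1.19, -0.02, 0.11]]
[[0.07, -0.72, -3.96], [1.19, -0.02, 0.11]]
[[0.07, -0.8, -3.94], [1.19, -0.02, 0.11]]
```

>>> carry_out([
  [[0.1, -0.8, -3.9], [1.2, 0, 0.2], -1],
  [[0.1, -0.8, -3.9], [1.2, 0, 0.2], -1],
  [[0.1, -0.6, -3.9], [1.2, 0, 0], -1],
  [[0, 0, -1.8], [0.8, 0, 0], -1],
  [[0, 0, 0], [0, 0, 0], -1],
])

```text
time_s: 5.17
position: [0.4171, 0.3296, 0.0681]
orientation: [149.6, 89.6, 58.6]
force: [-0.0, 0.4, -0.6]
finger_gap: 0.015
```

```bash
python3 plan.py .4129 .3395 .03 -1.5
```

```text
t 5.17 pos [0.4171 0.3296 0.0681] zang -91.0 -> -91.5 gap 0.015 F [-0.   0.4 -0.6] J [ 56.  23. -24.  -0. -43.  33.]
n 1 total tool cm [ 3.81 -0.45 -0.96] rot [ 0.5  -0.34 -0.2 ]
[[3.81, -0.45, -0.96], [0.5, -0.34, -0.2]]
```

>>> carry_out([
  [[0.8, -0.4, -0.9], [0.5, -0.3, -0.2], -1],
  [[1.0, 0, 0], [0, 0, 0], -1],
  [[1.0, 0, 0], [0, 0, 0], -1],
  [[0, 0, 0], [0, 0, 0], -1],
  [[0, 0, 0], [0, 0, 0], -1],
])

```text
time_s: 5.58
position: [0.4113, 0.3361, 0.0354]
orientation: [-46.4, 89.7, -137.8]
force: [0.5, 0.9, -1.6]
finger_gap: 0.0147
```

```bash
python3 plan.py .4129 .3395 .0085 -1.5;  python3 - <<'E'
from h import *
p=read_camera('top');cv2.imwrite('pics/t3.png',cv2.resize(p['color'][150:310,20:220],None,fx=3.5,fy=3.5)[:,:,::-1])
E
```

```text
t 5.58 pos [0.4113 0.3361 0.0354] zang -91.4 -> -91.5 gap 0.0147 F [ 0.5  0.9 -1.6] J [ 57.  26. -26.  -0. -39.  32.]
n 1 total tool cm [ 2.68  0.16 -0.36] rot [0.07 0.23 0.24]
[[2.68, 0.16, -0.36], [0.07, 0.23, 0.24]]
```

View pics/t3.png

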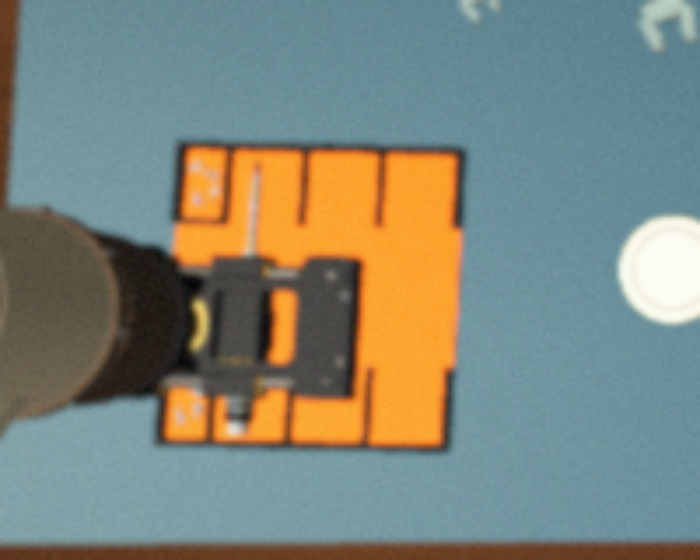

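>>> carry_out([
  [[0.9, 0.2, -0.3], [0, 0.2, 0.2], -1],
  [[0.9, 0, 0], [0, 0, 0], -1],
  [[0.3, 0, 0], [0, 0, 0], -1],
  [[0, 0, 0], [0, 0, 0], -1],
  [[0, 0, 0], [0, 0, 0], -1],
])

```text
time_s: 6.05
position: [0.4144, 0.3371, 0.0129]
orientation: [-135.3, 90.0, 133.1]
force: [-0.4, -0.2, -0.8]
finger_gap: 0.0148
```

```bash
python3 plan.py .4129 .3395 .0085 -1.5
```

```text
t 6.05 pos [0.4144 0.3371 0.0129] zang -91.6 -> -91.5 gap 0.0148 F [-0.4 -0.2 -0.8] J [ 57.  28. -26.  -0. -36.  32.]
n 1 total tool cm [ 0.44 -0.15 -0.24] rot [-0.11 -0.02  0.02]
[[0.44, -0.15, -0.24], [-0.11, -0.02, 0.02]]
```

>>> carry_out([
  [[0.3, -0.1, -0.2], [0, 0, 0], -1],
  [[0.1, 0, 0], [0, 0, 0], -1],
  [[0.1, 0, 0], [0, 0, 0], -1],
  [[0, 0, 0], [0, 0, 0], -1],
  [[0, 0, 0], [0, 0, 0], -1],
])

```text
time_s: 6.47
position: [0.4138, 0.3401, 0.0083]
orientation: [152.5, 89.9, 60.9]
force: [0.4, 0.5, -0.3]
finger_gap: 0.0143
```

```bash
python3 plan.py .4129 .3395 .0085 -1.5
```

```text
t 6.47 pos [0.4138 0.3401 0.0083] zang -91.6 -> -91.5 gap 0.0143 F [ 0.4  0.5 -0.3] J [ 57.  28. -26.  -0. -35.  32.]
n 1 total tool cm [-0.02 -0.08  0.06] rot [-0.08 -0.11 -0.06]
[[-0.02, -0.08, 0.06], [-0.08, -0.11, -0.06]]
```

>>> carry_out([
  [[0.06, 0, 0], [0, 0, 0], -1],
  [[0, 0, 0], [0, 0, 0], -1],
  [[0, 0, 0], [0, 0, 0], -0.35],
  [[0, 0, 0], [0, 0, 0], -0.35],
  [[0, 0, 0], [0, 0, 0], -0.35],
])

```text
time_s: 6.88
position: [0.414, 0.3406, 0.0083]
orientation: [149.6, 89.8, 58.0]
force: [0.8, 0.9, -0.0]
finger_gap: 0.0256
```

>>> carry_out([
  [[0, 0, 0], [0, 0, 0], -0.35],
  [[-1, 0, 0], [0, 0, 0], -0.35],
  [[-2, 0, 0], [0, 0, 0], -0.35],
  [[-3, 0, 0], [0, 0, 0], -0.35],
  [[-1.5, 0, 0], [0, 0, 0], -0.35],
])

```text
time_s: 7.3
position: [0.4122, 0.3377, 0.0832]
orientation: [-34.0, 89.6, -125.6]
force: [-0.1, 1.1, 0.8]
finger_gap: 0.0283
```

```bash
python3 plan.py .6615 -.0085 .08 -8.8
```

```text
t 7.3 pos [0.4122 0.3377 0.0832] zang -91.6 -> -98.8 gap 0.0283 F [-0.1  1.1  0.8] J [ 57.  22. -23.  -0. -46.  32.]
n 11 total tool cm [ 0.42 25.88 33.92] rot [7.21 0.37 0.21]
[[0.04, 2.35, 3.08], [0.66, 0.03, 0.02]]
[[0.04, 2.39, 3.06], [0.66, 0.03, 0.02]]
[[0.04, 2.42, 3.03], [0.66, 0.03, 0.02]]
[[0.04, 2.46, 3.0], [0.66, 0.03, 0.02]]
[[0.03, 2.49, 2.97], [0.66, 0.03, 0.02]]
[[0.03, 2.53, 2.94], [0.66, 0.03, 0.02]]
[[0.03, 2.56, 2.91], [0.66, 0.03, 0.02]]
[[0.03, 2.59, 2.89], [0.66, 0.03, 0.02]]
[[0.03, 2.63, 2.86], [0.66, 0.03, 0.02]]
[[0.03, 2.66, 2.83], [0.66, 0.03, 0.02]]
[[0.03, 2.69, 2.79], [0.66, 0.03, 0.02]]
```

>>> carry_out([
  [[0, 2.4, 3.1], [0.7, 0, 0], -0.1],
  [[0, 2.4, 3.1], [0.7, 0, 0], -0.1],
  [[0, 2.4, 3.0], [0.7, 0, 0], -0.1],
  [[0, 2.5, 3.0], [0.7, 0, 0], -0.1],
  [[0, 2.5, 3.0], [0.7, 0, 0], -0.1],
])

```text
time_s: 7.72
position: [0.5315, 0.1852, 0.0946]
orientation: [131.7, 89.3, 37.5]
force: [0.5, 1.3, -0.6]
finger_gap: 0.0387
```

>>> carry_out([
  [[0, 2.5, 3.0], [0.7, 0, 0], -0.1],
  [[0, 2.5, 3.0], [0.7, 0, 0], -0.1],
  [[0, 2.6, 2.9], [0.7, 0, 0], -0.1],
  [[0, 2.6, 2.9], [0.7, 0, 0], -0.1],
  [[0, 0, 0], [0, 0, 0], -0.1],
])

```text
time_s: 8.13
position: [0.6296, 0.0465, 0.0997]
orientation: [124.5, 88.9, 27.1]
force: [0.9, 1.2, 0.5]
finger_gap: 0.0391
```

```bash
python3 plan.py .6615 -.0085 .05 -8.8;  python3 - <<'E'
from h import *
p=read_camera('top');cv2.imwrite('pics/t4.png',cv2.resize(p['color'][150:310,20:220],None,fx=3.5,fy=3.5)[:,:,::-1])
E
```

```text
t 8.13 pos [0.6296 0.0465 0.0997] zang -97.4 -> -98.8 gap 0.0391 F [0.9 1.2 0.5] J [ 19.  28.  -8.  -0. -52.  64.]
n 2 total tool cm [4.97 3.79 5.1 ] rot [ 1.39 -0.63 -0.89]
[[2.49, 1.9, 2.55], [0.69, -0.31, -0.45]]
[[2.49, 1.95, 2.51], [0.69, -0.31, -0.45]]
```

View pics/t4.png

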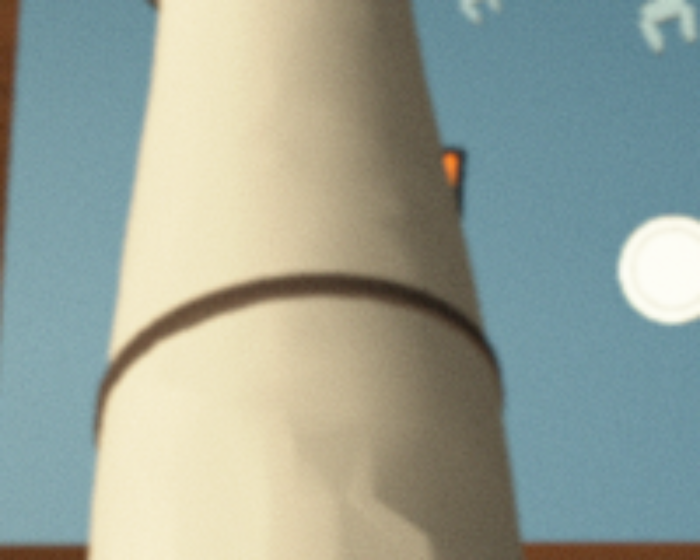

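The arm's elbow hides the tray; I'll check it later. Continuing to the spudger.

>>> carry_out([
  [[1.5, 1.9, 2.5], [0.7, -0.3, -0.4], -0.1],
  [[1.5, 1.9, 2.5], [0.7, -0.3, -0.5], -0.1],
  [[1.5, 0, 0], [0, 0, 0], -0.1],
  [[0, 0, 0], [0, 0, 0], -0.1],
  [[0, 0, 0], [0, 0, 0], -0.1],
])

```text
time_s: 8.6
position: [0.66, -0.0051, 0.0571]
orientation: [159.1, 89.8, 60.4]
force: [-0.4, 0.2, 0.7]
finger_gap: 0.039
```

```bash
python3 plan.py .6615 -.0085 .02 -8.8;  python3 - <<'E'
from h import *
p=read_camera('wrist');save(p,'w5.png')
for r in regions_of(p,'spudger_c')[:2]:
    ys,xs=np.nonzero(r['pixels']);print(r['p'],r['xy'],xs.min(),xs.max(),ys.min(),ys.max())
E
```

```text
t 8.6 pos [ 0.66   -0.0051  0.0571] zang -98.7 -> -98.8 gap 0.039 F [-0.4  0.2  0.7] J [ 14.  34.  -6.  -0. -51.  68.]
n 1 total tool cm [3.71 0.19 0.32] rot [ 0.15 -0.15 -0.06]
[[3.71, 0.19, 0.32], [0.15, -0.15, -0.06]]
0.94 [261.1, 173.9] 254 271 103 284
```

View pics/w5.png

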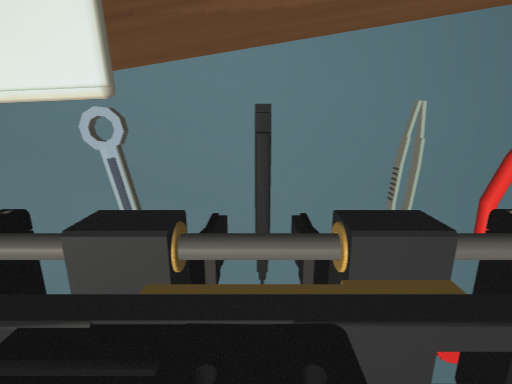

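>>> carry_out([
  [[1.4, 0.2, 0.3], [0, 0, 0], -0.1],
  [[1.4, 0, 0], [0, 0, 0], -0.1],
  [[1.3, 0, 0], [0, 0, 0], -0.1],
  [[0.3, 0, 0], [0, 0, 0], -0.1],
  [[0, 0, 0], [0, 0, 0], -0.1],
])

```text
time_s: 9.12
position: [0.6629, -0.0029, 0.0157]
orientation: [123.8, 89.4, 25.6]
force: [-0.1, 0.4, 0.2]
finger_gap: 0.0389
```

```bash
python3 plan.py .6615 -.0085 .0045 -8.8
```

```text
t 9.12 pos [ 0.6629 -0.0029  0.0157] zang -98.2 -> -98.8 gap 0.0389 F [-0.1  0.4  0.2] J [ 14.  37.  -7.  -0. -46.  68.]
n 1 total tool cm [ 1.12 -0.07  0.58] rot [ 0.61 -0.36 -0.53]
[[1.12, -0.07, 0.58], [0.61, -0.36, -0.53]]
```

>>> carry_out([
  [[0.6, 0, 0.5], [0.6, -0.3, -0.5], -0.1],
  [[0.5, 0, 0], [0, 0, 0], -0.1],
  [[0, 0, 0], [0, 0, 0], -0.1],
  [[0, 0, 0], [0, 0, 0], -1],
  [[0, 0, 0], [0, 0, 0], -1],
])

```text
time_s: 9.53
position: [0.6631, -0.0073, 0.0055]
orientation: [116.9, 89.8, 18.1]
force: [0.4, 0.7, -0.1]
finger_gap: 0.0322
```

>>> carry_out([
  [[0, 0, 0], [0, 0, 0], -1],
  [[0, 0, 0], [0, 0, 0], -1],
  [[0, 0, 0], [0, 0, 0], -1],
  [[0, 0, 0], [0, 0, 0], -1],
  [[0, 0, 0], [0, 0, 0], -1],
])

```text
time_s: 9.95
position: [0.664, -0.0073, 0.0069]
orientation: [112.9, 89.7, 14.1]
force: [-0.5, 0.5, -0.8]
finger_gap: 0.0118
```

```bash
python3 plan.py .6615 -.0085 .0045 -8.8
```

```text
t 9.95 pos [ 0.664  -0.0073  0.0069] zang -98.8 -> -98.8 gap 0.0118 F [-0.5  0.5 -0.8] J [ 13.  37.  -7.  -0. -45.  68.]
n 1 total tool cm [ 0.23 -0.23  0.16] rot [ 0.04 -0.12 -0.28]
[[0.23, -0.23, 0.16], [0.04, -0.12, -0.28]]
```

>>> carry_out([
  [[-1.5, 0, 0], [0, 0, 0], -1],
  [[-2.5, 0, 0], [0, 0, 0], -1],
  [[-2, 0, 0], [0, 0, 0], -1],
  [[0, 0, 0], [0, 0, 0], -1],
  [[0, 0, 0], [0, 0, 0], -1],
])

```text
time_s: 10.37
position: [0.6622, -0.0076, 0.0672]
orientation: [142.9, 89.9, 44.1]
force: [0.6, 0.9, -0.6]
finger_gap: 0.0117
```

```bash
python3 - <<'E'
from h import *
p=read_camera('wrist');save(p,'w6.png')
s=arm.state(); z=.0075+s['position'][2]-.006; 
for r in regions_of(p,'spudger_c')[:1]:
    ys,xs=np.nonzero(r['pixels']);print(r['p'],xs.min(),xs.max(),ys.min(),ys.max())
    for v in(ys.min(),ys.max()):
        d=ray(p,(xs[ys==v].mean(),v),z)-s['position'];a=np.radians(-8.8);print(v,d@[np.cos(a),np.sin(a),0],d@[-np.sin(a),np.cos(a),0])
E
python3 plan.py .4301 .2921 .07 -1.5
```

```text
0.56 247 270 106 283
106 0.07242200955693501 -0.00023811378647673156
283 -0.03632440574691615 -0.0005141845252791094
t 10.47 pos [ 0.6623 -0.0077  0.0667] zang -98.8 -> -91.5 gap 0.0115 F [ 0.4  0.1 -0.1] J [ 13.  33.  -5.  -0. -52.  68.]
n 10 total tool cm [ -0.32 -27.52 -26.09] rot [-7.27 -0.02 -0.01]
[[-0.03, -2.75, -2.61], [-0.73, -0.0, -0.0]]
[[-0.03, -2.72, -2.64], [-0.73, -0.0, -0.0]]
[[-0.03, -2.68, -2.68], [-0.73, -0.0, -0.0]]
[[-0.03, -2.65, -2.71], [-0.73, -0.0, -0.0]]
[[-0.03, -2.62, -2.75], [-0.73, -0.0, -0.0]]
[[-0.03, -2.58, -2.78], [-0.73, -0.0, -0.0]]
[[-0.03, -2.55, -2.81], [-0.73, -0.0, -0.0]]
[[-0.03, -2.51, -2.84], [-0.73, -0.0, -0.0]]
[[-0.03, -2.47, -2.87], [-0.73, -0.0, -0.0]]
[[-0.03, -2.44, -2.91], [-0.73, -0.0, -0.0]]
```

View pics/w6.png

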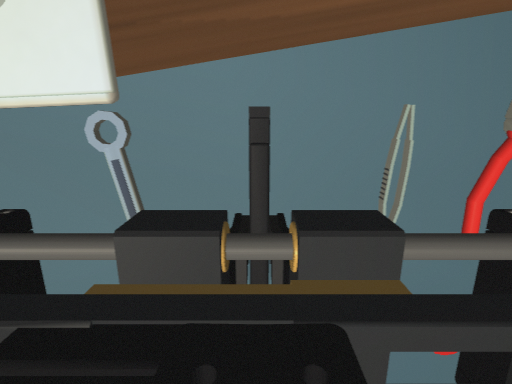

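>>> carry_out([
  [[-0.3, -2.7, -2.6], [-0.8, 0, 0], -1],
  [[-0.3, -2.7, -2.6], [-0.8, 0, 0], -1],
  [[0, -2.7, -2.7], [-0.8, 0, 0], -1],
  [[0, -2.6, -2.7], [-0.8, 0, 0], -1],
  [[0, -2.6, -2.7], [-0.8, 0, 0], -1],
])

```text
time_s: 10.88
position: [0.5446, 0.1388, 0.0656]
orientation: [-56.2, 89.6, -151.6]
force: [0.1, 0.4, 0.4]
finger_gap: 0.0116
```

>>> carry_out([
  [[0, -2.6, -2.8], [-0.8, 0, 0], -1],
  [[0, -2.6, -2.8], [-0.8, 0, 0], -1],
  [[0, -2.5, -2.8], [-0.8, 0, 0], -1],
  [[0, -1.5, -1.8], [-0.4, 0, 0], -1],
  [[0, 0, 0], [0, 0, 0], -1],
])

```text
time_s: 11.3
position: [0.4494, 0.2533, 0.0606]
orientation: [-55.0, 89.0, -147.1]
force: [-0.6, -0.3, -0.8]
finger_gap: 0.0115
```

```bash
python3 plan.py .4327 .292 .03 -1.5
```

```text
t 11.3 pos [0.4494 0.2533 0.0606] zang -92.1 -> -91.5 gap 0.0115 F [-0.6 -0.3 -0.8] J [ 47.  23. -26.  -0. -43.  41.]
n 2 total tool cm [ 3.04 -1.77 -3.84] rot [-0.61  0.58  0.83]
[[1.52, -0.88, -1.92], [-0.31, 0.29, 0.42]]
[[1.53, -0.89, -1.91], [-0.31, 0.29, 0.42]]
```

>>> carry_out([
  [[0, -0.9, -2.0], [-0.3, 0.3, 0.4], -1],
  [[0, -0.9, -1.7], [-0.3, 0.3, 0.4], -1],
  [[0.8, 0, 0], [0, 0, 0], -1],
  [[0.8, 0, 0], [0, 0, 0], -1],
  [[0, 0, 0], [0, 0, 0], -1],
])

```text
time_s: 11.72
position: [0.4291, 0.2908, 0.0393]
orientation: [-45.8, 89.6, -137.2]
force: [-0.6, -0.6, -0.8]
finger_gap: 0.0114
```

```bash
python3 plan.py .4327 .292 .025 -1.5
```

```text
t 11.72 pos [0.4291 0.2908 0.0393] zang -91.3 -> -91.5 gap 0.0114 F [-0.6 -0.6 -0.8] J [ 52.  24. -27.  -0. -39.  37.]
n 1 total tool cm [ 1.43  0.36 -0.13] rot [0.16 0.31 0.32]
[[1.43, 0.36, -0.13], [0.16, 0.31, 0.32]]
```

>>> carry_out([
  [[0.8, 0.4, -0.1], [0.2, 0.3, 0.3], -1],
  [[0.9, 0, 0], [0, 0, 0], -1],
  [[0.7, 0, 0], [0, 0, 0], -1],
  [[0.2, 0, 0], [0, 0, 0], -1],
  [[0, 0, 0], [0, 0, 0], -1],
])

```text
time_s: 12.13
position: [0.434, 0.2873, 0.0094]
orientation: [-40.8, 89.6, -132.7]
force: [-6.0, 3.2, 11.6]
finger_gap: 0.0116
```

```bash
python3 plan.py .4327 .292 .0095 -1.5;  python3 - <<'E'
from h import *
p=read_camera('top');cv2.imwrite('pics/t6.png',cv2.resize(p['color'][150:310,20:220],None,fx=3.5,fy=3.5)[:,:,::-1])
E
```

```text
t 12.13 pos [0.434  0.2873 0.0094] zang -91.9 -> -91.5 gap 0.0116 F [-6.   3.2 11.6] J [ 51.  27. -28.  -0. -35.  37.]
n 1 total tool cm [-0.01 -0.15 -0.47] rot [-0.37  0.27  0.23]
[[-0.01, -0.15, -0.47], [-0.37, 0.27, 0.23]]
```

View pics/t6.png

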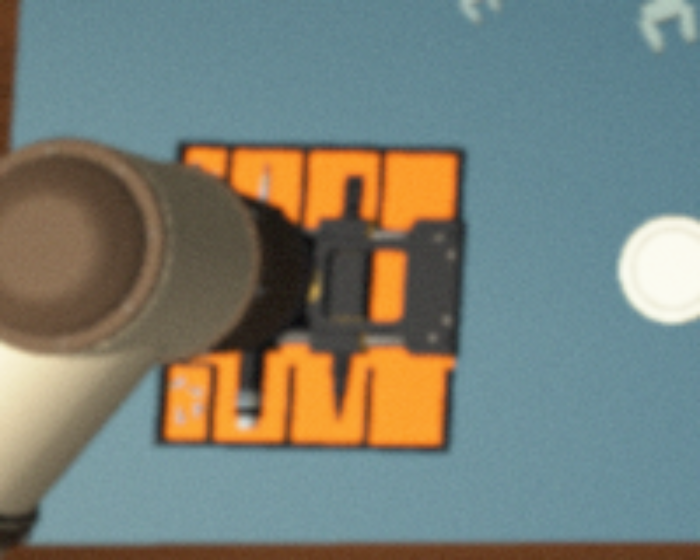

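>>> carry_out([
  [[-0.15, -0.1, -0.3], [-0.3, 0.2, 0.2], -1],
  [[0, 0, 0], [0, 0, 0], -1],
  [[0, 0, 0], [0, 0, 0], -0.5],
  [[0, 0, 0], [0, 0, 0], -0.4],
  [[0, 0, 0], [0, 0, 0], -0.4],
])

```text
time_s: 12.6
position: [0.4336, 0.2899, 0.0112]
orientation: [3.6, 90.0, -88.0]
force: [-0.5, 0.7, 0.1]
finger_gap: 0.0227
```

>>> carry_out([
  [[0, 0, 0], [0, 0, 0], -0.4],
  [[-1, 0, 0], [0, 0, 0], -0.4],
  [[-2, 0, 0], [0, 0, 0], -0.4],
  [[-3, 0, 0], [0, 0, 0], -0.3],
  [[-1.5, 0, 0], [0, 0, 0], -0.2],
])

```text
time_s: 13.02
position: [0.4316, 0.2872, 0.0864]
orientation: [-35.2, 89.3, -126.9]
force: [1.2, -0.6, 0.2]
finger_gap: 0.0309
```

```bash
python3 plan.py .660 -.1185 .08 -13.3
```

```text
t 13.02 pos [0.4316 0.2872 0.0864] zang -91.6 -> -103.3 gap 0.0309 F [ 1.2 -0.6  0.2] J [ 52.  20. -24.   0. -46.  37.]
n 12 total tool cm [ 0.86 24.   39.89] rot [11.66  0.6   0.34]
[[0.07, 2.0, 3.32], [0.97, 0.05, 0.03]]
[[0.07, 2.06, 3.29], [0.97, 0.05, 0.03]]
[[0.07, 2.11, 3.25], [0.97, 0.05, 0.03]]
[[0.07, 2.17, 3.22], [0.97, 0.05, 0.03]]
[[0.06, 2.22, 3.18], [0.97, 0.05, 0.03]]
[[0.06, 2.27, 3.14], [0.97, 0.05, 0.03]]
[[0.06, 2.33, 3.1], [0.97, 0.05, 0.03]]
[[0.06, 2.38, 3.06], [0.97, 0.05, 0.03]]
[[0.06, 2.43, 3.02], [0.97, 0.05, 0.03]]
[[0.06, 2.48, 2.98], [0.97, 0.05, 0.03]]
[[0.06, 2.53, 2.94], [0.97, 0.05, 0.03]]
[[0.05, 2.58, 2.9], [0.97, 0.05, 0.03]]
```

>>> carry_out([
  [[0.2, 2.0, 3.3], [1.0, 0, 0], -0.1],
  [[0.2, 2.1, 3.3], [1.0, 0, 0], -0.1],
  [[0.2, 2.1, 3.3], [1.0, 0, 0], -0.1],
  [[0.2, 2.2, 3.2], [1.0, 0, 0], -0.1],
  [[0.2, 2.2, 3.2], [1.0, 0, 0], -0.1],
])

```text
time_s: 13.43
position: [0.5335, 0.123, 0.0882]
orientation: [116.3, 89.4, 20.6]
force: [-0.3, 0.7, -0.1]
finger_gap: 0.0388
```

>>> carry_out([
  [[0.2, 2.3, 3.2], [1.0, 0, 0], -0.1],
  [[0.2, 2.3, 3.2], [1.0, 0, 0], -0.1],
  [[0.2, 2.4, 3.1], [1.0, 0, 0], -0.1],
  [[0.2, 2.4, 3.0], [1.0, 0, 0], -0.1],
  [[0.1, 2.4, 3.0], [1.0, 0, 0], -0.1],
])

```text
time_s: 13.85
position: [0.6336, -0.0557, 0.0845]
orientation: [119.2, 89.1, 18.2]
force: [0.4, 1.6, 0.2]
finger_gap: 0.0391
```

```bash
python3 plan.py .660 -.1185 .05 -13.3; python3 tray.py
python3 - <<'E'
import cv2
E
```

```text
t 13.85 pos [ 0.6336 -0.0557  0.0845] zang -100.9 -> -103.3 gap 0.0391 F [0.4 1.6 0.2] J [  9.  30.  -8.  -0. -51.  70.]
n 2 total tool cm [3.46 3.74 5.69] rot [ 2.36 -0.45 -0.77]
[[1.73, 1.87, 2.85], [1.18, -0.22, -0.38]]
[[1.73, 1.94, 2.8], [1.18, -0.22, -0.38]]
repair [429.53 305.24  -1.7 ] 3.0177680700307854
32.5 [0.4305 0.3377]
-14.5 [0.4291 0.2907]
-61.5 [0.4277 0.2438]
nozzle [ 432.76 -273.18   -3.68] 1.2318710322075395
-46.5 [ 0.4298 -0.3196]
tub [ 0.43427101 -0.24972609]
```

View pics/trays.png

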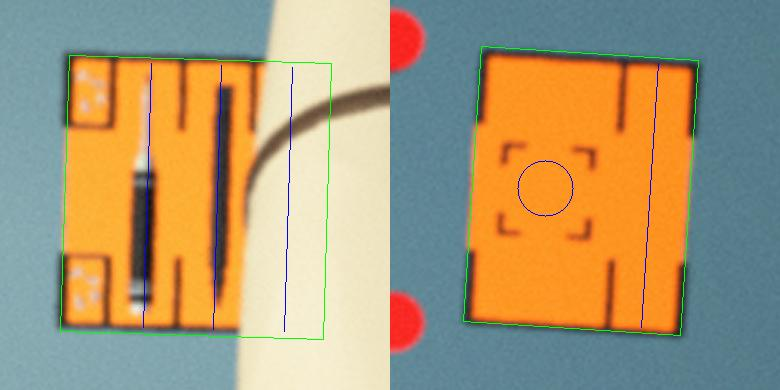

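>>> carry_out([
  [[0.8, 1.9, 2.8], [1.2, -0.2, -0.4], -0.1],
  [[0.8, 1.6, 2.5], [1.2, -0.2, -0.4], -0.1],
  [[1.0, 0, 0], [0, 0, 0], -0.1],
  [[0, 0, 0], [0, 0, 0], -0.1],
  [[0, 0, 0], [0, 0, 0], -0.1],
])

```text
time_s: 14.32
position: [0.6619, -0.1262, 0.0609]
orientation: [88.2, 89.7, -15.9]
force: [0.5, 0.4, 0.1]
finger_gap: 0.0392
```

```bash
python3 plan.py .660 -.1185 .02 -13.3
python3 - <<'E'
from h import *
p=read_camera('wrist');save(p,'w7.png')
E
```

```text
t 14.32 pos [ 0.6619 -0.1262  0.0609] zang -104.2 -> -103.3 gap 0.0392 F [0.5 0.4 0.1] J [  3.  34.  -3.   0. -52.  73.]
n 2 total tool cm [ 4.09 -0.4  -0.7 ] rot [-0.87  0.01 -0.31]
[[2.05, -0.2, -0.35], [-0.43, 0.01, -0.16]]
[[2.05, -0.19, -0.35], [-0.43, 0.01, -0.16]]
```

View pics/w7.png

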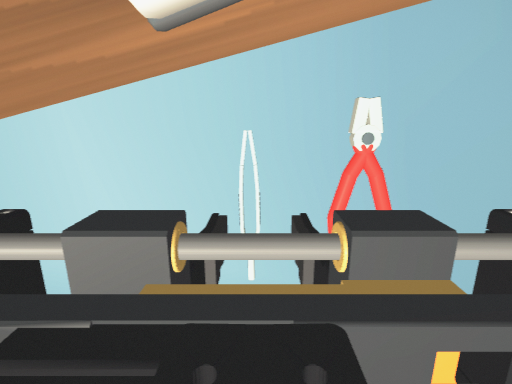

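>>> carry_out([
  [[1.0, -0.4, -0.7], [-0.9, 0, -0.3], -0.2],
  [[1.4, 0, 0], [0, 0, 0], -0.25],
  [[1.4, 0, 0], [0, 0, 0], -0.25],
  [[0.5, 0, 0], [0, 0, 0], -0.25],
  [[0, 0, 0], [0, 0, 0], -0.25],
])

```text
time_s: 14.78
position: [0.659, -0.1097, 0.0193]
orientation: [122.7, 89.8, 20.1]
force: [-0.8, 0.6, 1.0]
finger_gap: 0.0331
```

```bash
python3 plan.py .660 -.1185 .0045 -13.3
python3 - <<'E'
from h import *
p=read_camera('wrist');cv2.imwrite('pics/w8.png',p['color'][60:320,120:420,::-1])
E
```

```text
t 14.78 pos [ 0.659  -0.1097  0.0193] zang -102.6 -> -103.3 gap 0.0331 F [-0.8  0.6  1. ] J [  4.  37.  -6.  -0. -47.  73.]
n 1 total tool cm [1.48 0.29 0.84] rot [ 0.75 -0.1  -0.16]
[[1.48, 0.29, 0.84], [0.75, -0.1, -0.16]]
```

View pics/w8.png

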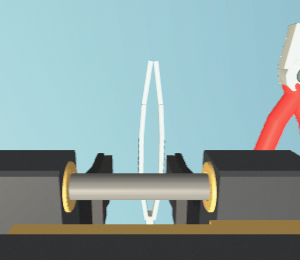

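>>> carry_out([
  [[0.3, 0.2, 0.7], [0.7, 0, -0.1], -0.25],
  [[0.5, 0, 0], [0, 0, 0], -0.25],
  [[0.3, 0, 0], [0, 0, 0], -0.25],
  [[0.1, 0, 0], [0, 0, 0], -0.25],
  [[0, 0, 0], [0, 0, 0], -0.25],
])

```text
time_s: 15.25
position: [0.6613, -0.1162, 0.0095]
orientation: [117.0, 89.6, 13.8]
force: [0.5, -0.2, 0.0]
finger_gap: 0.0327
```

```bash
python3 plan.py .660 -.1185 .0045 -13.3
python3 - <<'E'
from h import *
p=read_camera('wrist');cv2.imwrite('pics/w9.png',p['color'][60:320,120:420,::-1])
E
```

```text
t 15.25 pos [ 0.6613 -0.1162  0.0095] zang -103.2 -> -103.3 gap 0.0327 F [ 0.5 -0.2  0. ] J [  4.  38.  -6.  -0. -46.  73.]
n 1 total tool cm [ 0.5  -0.08  0.26] rot [ 0.13 -0.17 -0.33]
[[0.5, -0.08, 0.26], [0.13, -0.17, -0.33]]
```

View pics/w9.png

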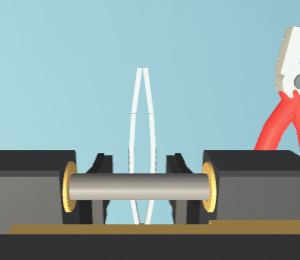

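>>> carry_out([
  [[0.4, 0, 0.1], [0, 0, -0.3], -0.25],
  [[0, 0, 0], [0, 0, 0], -0.25],
  [[0, 0, 0], [0, 0, 0], -1],
  [[0, 0, 0], [0, 0, 0], -1],
  [[0, 0, 0], [0, 0, 0], -1],
])

```text
time_s: 15.72
position: [0.6615, -0.1177, 0.0057]
orientation: [161.0, 89.8, 57.8]
force: [0.1, -0.2, 0.1]
finger_gap: 0.0201
```

>>> carry_out([
  [[0, 0, 0], [0, 0, 0], -1],
  [[0, 0, 0], [0, 0, 0], -1],
  [[0, 0, 0], [0, 0, 0], -1],
  [[-0.5, 0, 0], [0, 0, 0], -1],
  [[-0.5, 0, 0], [0, 0, 0], -1],
])

```text
time_s: 16.13
position: [0.6606, -0.1177, 0.0151]
orientation: [-152.9, 89.8, 103.9]
force: [0.5, -0.1, -0.5]
finger_gap: 0.0149
```

```bash
python3 plan.py .660 -.1185 .0045 -13.3
python3 - <<'E'
from h import *
p=read_camera('wrist');cv2.imwrite('pics/w10.png',p['color'][60:320,120:420,::-1])
E
```

```text
t 16.13 pos [ 0.6606 -0.1177  0.0151] zang -103.2 -> -103.3 gap 0.0149 F [ 0.5 -0.1 -0.5] J [  4.  37.  -5.  -0. -47.  73.]
n 1 total tool cm [ 1.06 -0.04  0.1 ] rot [ 0.09 -0.15  0.08]
[[1.06, -0.04, 0.1], [0.09, -0.15, 0.08]]
```

View pics/w10.png

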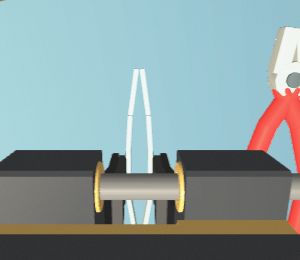

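```bash
python3 - <<'E'
from h import *
p=read_camera('wrist'); s=arm.state(); z=.0065+s['position'][2]-.0057
d=ray(p,(259,129),z)-s['position'];a=np.radians(-13.3);print(d@[np.cos(a),np.sin(a),0],d@[-np.sin(a),np.cos(a),0])
E
python3 plan.py .4287 .2448 .075 -1.5
```

```text
0.06045930979682319 -0.0007111496794945831
t 16.23 pos [ 0.6615 -0.1177  0.0162] zang -103.2 -> -91.5 gap 0.0151 F [-0.   0.6  0.8] J [  4.  37.  -5.  -0. -47.  73.]
n 11 total tool cm [ -5.82 -30.93 -30.  ] rot [-11.69  -0.18  -0.08]
[[-0.53, -2.81, -2.73], [-1.06, -0.02, -0.01]]
[[-0.53, -2.76, -2.78], [-1.06, -0.02, -0.01]]
[[-0.53, -2.71, -2.83], [-1.06, -0.02, -0.01]]
[[-0.53, -2.66, -2.88], [-1.06, -0.02, -0.01]]
[[-0.53, -2.6, -2.93], [-1.06, -0.02, -0.01]]
[[-0.53, -2.55, -2.98], [-1.06, -0.02, -0.01]]
[[-0.53, -2.49, -3.02], [-1.06, -0.02, -0.01]]
[[-0.53, -2.44, -3.07], [-1.06, -0.02, -0.01]]
[[-0.53, -2.38, -3.11], [-1.06, -0.02, -0.01]]
[[-0.53, -2.32, -3.16], [-1.06, -0.02, -0.01]]
[[-0.53, -2.26, -3.2], [-1.06, -0.02, -0.01]]
```

>>> carry_out([
  [[-3.0, 0, 0], [0, 0, 0], -1],
  [[-2.0, -2.5, -2.5], [-1.2, 0, 0], -1],
  [[-0.7, -2.8, -2.8], [-1.2, 0, 0], -1],
  [[-0.3, -2.7, -2.9], [-1.2, 0, 0], -1],
  [[0, -2.7, -2.9], [-1.2, 0, 0], -1],
])

```text
time_s: 16.65
position: [0.5805, 0.0103, 0.0783]
orientation: [129.4, 89.6, 30.6]
force: [0.5, 1.0, -0.5]
finger_gap: 0.0147
```

>>> carry_out([
  [[0, -2.6, -3.0], [-1.2, 0, 0], -1],
  [[0, -2.5, -3.0], [-1.2, 0, 0], -1],
  [[0, -2.5, -3.0], [-1.2, 0, 0], -1],
  [[0, -2.5, -3.0], [-1.2, 0, 0], -1],
  [[0, -2.4, -3.0], [-0.5, 0, 0], -1],
])

```text
time_s: 17.07
position: [0.4685, 0.1804, 0.0815]
orientation: [122.4, 89.2, 29.0]
force: [0.6, 1.0, -0.4]
finger_gap: 0.015
```

```bash
python3 plan.py .4290 .2448 .07 -1.5
```

```text
t 17.07 pos [0.4685 0.1804 0.0815] zang -93.4 -> -91.5 gap 0.015 F [ 0.6  1.  -0.4] J [ 40.  19. -28.   0. -42.  47.]
n 2 total tool cm [ 1.14 -4.33 -6.19] rot [-1.86 -0.44 -0.72]
[[0.57, -2.17, -3.1], [-0.93, -0.22, -0.36]]
[[0.57, -2.11, -3.13], [-0.93, -0.22, -0.36]]
```

>>> carry_out([
  [[0.5, -1.9, -2.8], [-0.9, -0.2, -0.4], -1],
  [[0.5, -1.7, -2.2], [-0.9, -0.2, -0.4], -1],
  [[0.8, 0, 0], [0, 0, 0], -1],
  [[0.8, 0, 0], [0, 0, 0], -1],
  [[0, 0, 0], [0, 0, 0], -1],
])

```text
time_s: 17.48
position: [0.4303, 0.2415, 0.0577]
orientation: [150.9, 89.6, 60.1]
force: [-1.2, -0.3, -0.3]
finger_gap: 0.0151
```

```bash
python3 plan.py .4290 .2448 .03 -1.5
```

```text
t 17.48 pos [0.4303 0.2415 0.0577] zang -90.8 -> -91.5 gap 0.0151 F [-1.2 -0.3 -0.3] J [ 48.  20. -30.  -0. -39.  41.]
n 1 total tool cm [ 2.77 -0.14 -0.31] rot [ 0.73 -0.38 -0.21]
[[2.77, -0.14, -0.31], [0.73, -0.38, -0.21]]
```

>>> carry_out([
  [[1.0, 0, -0.2], [0.7, -0.4, -0.2], -1],
  [[1.2, 0, 0], [0, 0, 0], -1],
  [[1.2, 0, 0], [0, 0, 0], -1],
  [[0.3, 0, 0], [0, 0, 0], -1],
  [[0, 0, 0], [0, 0, 0], -1],
])

```text
time_s: 17.9
position: [0.4333, 0.2407, 0.0181]
orientation: [24.1, 89.9, -67.9]
force: [0.3, -0.8, 0.5]
finger_gap: 0.0151
```

```bash
python3 plan.py .4290 .2448 .0092 -1.5
```

```text
t 17.9 pos [0.4333 0.2407 0.0181] zang -92.1 -> -91.5 gap 0.0151 F [ 0.3 -0.8  0.5] J [ 48.  24. -32.   0. -34.  40.]
n 1 total tool cm [ 0.89 -0.45 -0.39] rot [-0.57  0.07 -0.03]
[[0.89, -0.45, -0.39], [-0.57, 0.07, -0.03]]
```

>>> carry_out([
  [[0.3, -0.3, -0.3], [-0.5, 0, 0], -1],
  [[0.3, 0, 0], [0, 0, 0], -1],
  [[0.2, 0, 0], [0, 0, 0], -1],
  [[0.05, 0, 0], [0, 0, 0], -1],
  [[0, 0, 0], [0, 0, 0], -1],
])

```text
time_s: 18.32
position: [0.4318, 0.2433, 0.0095]
orientation: [75.9, 89.9, -15.8]
force: [0.1, -0.5, -0.5]
finger_gap: 0.0151
```

```bash
python3 plan.py .4290 .2448 .0092 -1.5;  python3 - <<'E'
from h import *
p=read_camera('top');cv2.imwrite('pics/t9.png',cv2.resize(p['color'][150:310,20:220],None,fx=3.5,fy=3.5)[:,:,::-1])
E
```

```text
t 18.32 pos [0.4318 0.2433 0.0095] zang -91.7 -> -91.5 gap 0.0151 F [ 0.1 -0.5 -0.5] J [ 48.  25. -32.   0. -32.  40.]
n 1 total tool cm [ 0.03 -0.29 -0.15] rot [-0.22  0.03 -0.1 ]
[[0.03, -0.29, -0.15], [-0.22, 0.03, -0.1]]
```

View pics/t9.png

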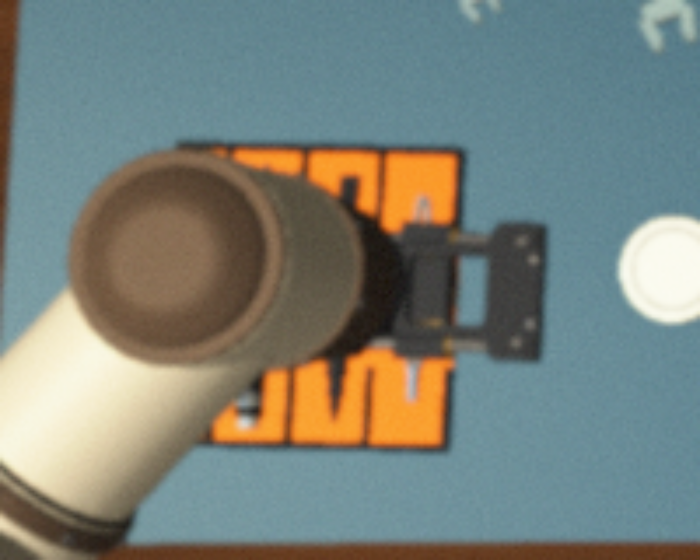

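>>> carry_out([
  [[0.07, 0, 0], [0, 0, 0], -1],
  [[0, 0, 0], [0, 0, 0], -1],
  [[0, 0, 0], [0, 0, 0], -0.45],
  [[0, 0, 0], [0, 0, 0], -0.4],
  [[0, 0, 0], [0, 0, 0], -0.4],
])

```text
time_s: 18.78
position: [0.4323, 0.244, 0.0098]
orientation: [111.6, 89.8, 19.9]
force: [-0.1, 0.7, -0.2]
finger_gap: 0.0246
```

>>> carry_out([
  [[0, 0, 0], [0, 0, 0], -0.4],
  [[-1, 0, 0], [0, 0, 0], -0.4],
  [[-2, 0, 0], [0, 0, 0], -0.4],
  [[-3, 0, 0], [0, 0, 0], -0.3],
  [[-2, 0, 0], [0, 0, 0], -0.2],
])

```text
time_s: 19.2
position: [0.4292, 0.241, 0.0877]
orientation: [-34.0, 89.4, -125.7]
force: [0.4, 0.5, 0.1]
finger_gap: 0.031
```

```bash
python3 plan.py .658 .2245 .08 16.3
```

```text
t 19.2 pos [0.4292 0.241  0.0877] zang -91.7 -> -73.7 gap 0.031 F [0.4 0.5 0.1] J [ 48.  18. -28.   0. -45.  40.]
n 6 total tool cm [ 0.64 22.92  0.95] rot [-18.04   0.44   0.41]
[[0.11, 3.82, 0.16], [-3.01, 0.07, 0.07]]
[[0.11, 3.81, 0.36], [-3.01, 0.07, 0.07]]
[[0.12, 3.78, 0.56], [-3.01, 0.07, 0.07]]
[[0.12, 3.75, 0.76], [-3.01, 0.07, 0.07]]
[[0.12, 3.7, 0.95], [-3.01, 0.07, 0.07]]
[[0.13, 3.65, 1.14], [-3.01, 0.07, 0.07]]
```

>>> carry_out([
  [[0.1, 3.8, 0.2], [-3.3, 0, 0], -0.2],
  [[0.1, 3.8, 0.4], [-3.3, 0, 0], -0.2],
  [[0.1, 3.8, 0.6], [-3.3, 0, 0], -0.2],
  [[0.1, 3.8, 0.8], [-3.3, 0, 0], -0.2],
  [[0.1, 3.5, 0.9], [-3.3, 0, 0], -0.2],
])

```text
time_s: 19.62
position: [0.6214, 0.2311, 0.0911]
orientation: [59.7, 89.9, -14.3]
force: [-0.2, 1.0, 0.2]
finger_gap: 0.0351
```

>>> carry_out([
  [[0.5, 2.0, 0.6], [-1, 0, 0], -0.2],
  [[1.0, 0, 0], [0, 0, 0], -0.2],
  [[0.5, 0, 0], [0, 0, 0], -0.2],
  [[0, 0, 0], [0, 0, 0], -0.2],
  [[0, 0, 0], [0, 0, 0], -0.2],
])

```text
time_s: 20.03
position: [0.6488, 0.2285, 0.067]
orientation: [44.3, 89.9, -28.9]
force: [0.6, 0.2, -0.5]
finger_gap: 0.0347
```

```bash
python3 plan.py .658 .2245 .02 16.3; python3 tray.py
python3 - <<'E'
from h import *
p=read_camera('wrist');cv2.imwrite('pics/w11.png',p['color'][:,:,::-1])
E
```

```text
t 20.03 pos [0.6488 0.2285 0.067 ] zang -73.2 -> -73.7 gap 0.0347 F [ 0.6  0.2 -0.5] J [ 33.  35.  -1.   0. -54.  74.]
n 2 total tool cm [4.7  0.75 0.64] rot [ 0.54  0.1  -0.1 ]
[[2.35, 0.38, 0.32], [0.27, 0.05, -0.05]]
[[2.35, 0.38, 0.32], [0.27, 0.05, -0.05]]
repair [431.07 306.67  -1.52] 1.6075549847252355
32.5 [0.4319 0.3392]
-14.5 [0.4307 0.2922]
-61.5 [0.4294 0.2452]
nozzle [ 431.98 -273.39   -3.65] 0.9461509782467737
-46.5 [ 0.429  -0.3198]
tub [ 0.43348173 -0.24994177]
```

View pics/trays.png

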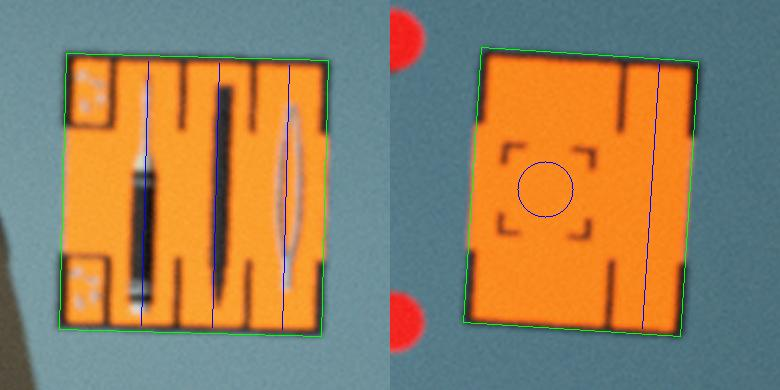

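View pics/w11.png

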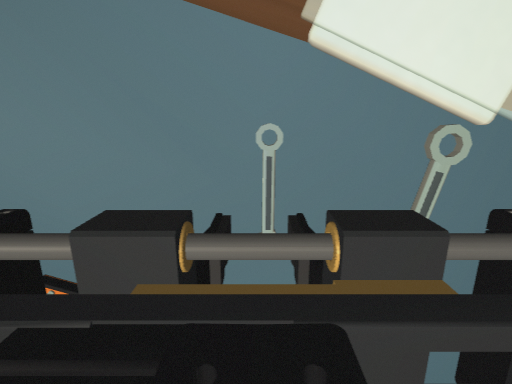

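>>> carry_out([
  [[1.0, 0.7, 0.6], [0.5, 0, 0], -0.2],
  [[1.5, 0, 0], [0, 0, 0], -0.2],
  [[1.5, 0, 0], [0, 0, 0], -0.2],
  [[0.6, 0, 0], [0, 0, 0], -0.2],
  [[0, 0, 0], [0, 0, 0], -0.2],
])

```text
time_s: 20.55
position: [0.6585, 0.2268, 0.0234]
orientation: [89.7, 89.4, 16.2]
force: [-0.6, -0.3, -0.8]
finger_gap: 0.0345
```

```bash
python3 plan.py .658 .2245 .004 16.3
```

```text
t 20.55 pos [0.6585 0.2268 0.0234] zang -73.5 -> -73.7 gap 0.0345 F [-0.6 -0.3 -0.8] J [ 32.  39.  -2.   0. -49.  74.]
n 1 total tool cm [ 1.94 -0.13  0.21] rot [ 0.19  0.   -0.55]
[[1.94, -0.13, 0.21], [0.19, 0.0, -0.55]]
```

>>> carry_out([
  [[0.8, -0.1, 0.2], [0.2, 0, -0.5], -0.2],
  [[0.7, 0, 0], [0, 0, 0], -0.2],
  [[0.3, 0, 0], [0, 0, 0], -0.2],
  [[0.05, 0, 0], [0, 0, 0], -0.2],
  [[0, 0, 0], [0, 0, 0], -0.2],
])

```text
time_s: 20.97
position: [0.6591, 0.2249, 0.0047]
orientation: [93.6, 89.9, 19.9]
force: [-0.2, 0.8, -1.0]
finger_gap: 0.0346
```

```bash
python3 plan.py .658 .2245 .004 16.3
```

```text
t 20.97 pos [0.6591 0.2249 0.0047] zang -73.7 -> -73.7 gap 0.0346 F [-0.2  0.8 -1. ] J [ 32.  40.  -2.   0. -48.  74.]
n 1 total tool cm [ 0.07 -0.11  0.01] rot [-0.01 -0.01 -0.14]
[[0.07, -0.11, 0.01], [-0.01, -0.01, -0.14]]
```

>>> carry_out([
  [[0.07, 0, 0], [0, 0, 0], -1],
  [[0, 0, 0], [0, 0, 0], -1],
  [[0, 0, 0], [0, 0, 0], -1],
  [[0, 0, 0], [0, 0, 0], -1],
  [[0, 0, 0], [0, 0, 0], -1],
], newtons=25)

```text
time_s: 21.38
position: [0.6599, 0.2254, 0.0055]
orientation: [96.6, 89.7, 23.0]
force: [0.2, 0.2, -0.2]
finger_gap: 0.0091
```

>>> carry_out([
  [[0, 0, 0], [0, 0, 0], -1],
  [[0, 0, 0], [0, 0, 0], -1],
  [[-0.3, 0, 0], [0, 0, 0], -1],
  [[-2, 0, 0], [0, 0, 0], -1],
  [[-3, 0, 0], [0, 0, 0], -1],
])

```text
time_s: 21.8
position: [0.6548, 0.223, 0.0521]
orientation: [-81.0, 89.4, -154.8]
force: [0.7, 0.4, -0.6]
finger_gap: 0.0091
```

```bash
python3 plan.py .429 -.3197 .09 -3.7
python3 - <<'E'
from h import *
p=read_camera('wrist');cv2.imwrite('pics/w12.png',p['color'][:,:,::-1])
E
```

```text
t 21.8 pos [0.6548 0.223  0.0521] zang -73.8 -> -93.7 gap 0.0091 F [ 0.7  0.4 -0.6] J [ 32.  37.  -0.  -0. -54.  74.]
n 15 total tool cm [ -3.32 -36.88  45.81] rot [19.92  0.2   0.59]
[[-0.22, -2.46, 3.05], [1.33, 0.01, 0.04]]
[[-0.22, -2.39, 3.11], [1.33, 0.01, 0.04]]
[[-0.23, -2.31, 3.16], [1.33, 0.01, 0.04]]
[[-0.23, -2.24, 3.22], [1.33, 0.01, 0.04]]
[[-0.23, -2.16, 3.27], [1.33, 0.01, 0.04]]
[[-0.23, -2.09, 3.32], [1.33, 0.01, 0.04]]
[[-0.24, -2.01, 3.36], [1.33, 0.01, 0.04]]
[[-0.24, -1.93, 3.41], [1.33, 0.01, 0.04]]
[[-0.24, -1.85, 3.45], [1.33, 0.01, 0.04]]
[[-0.24, -1.77, 3.5], [1.33, 0.01, 0.04]]
[[-0.24, -1.69, 3.54], [1.33, 0.01, 0.04]]
[[-0.25, -1.61, 3.57], [1.33, 0.01, 0.04]]
[[-0.25, -1.52, 3.61], [1.33, 0.01, 0.04]]
[[-0.25, -1.44, 3.64], [1.33, 0.01, 0.04]]
[[-0.25, -1.35, 3.68], [1.33, 0.01, 0.04]]
```

View pics/w12.png

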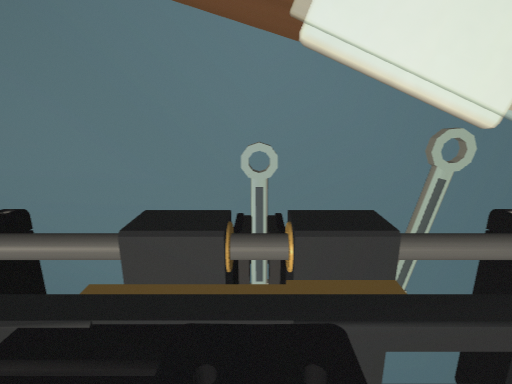

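>>> carry_out([
  [[-1.2, -2.4, 3.0], [1.4, 0, 0], -1],
  [[-1.2, -2.4, 3.1], [1.4, 0, 0], -1],
  [[-0.8, -2.3, 3.2], [1.4, 0, 0], -1],
  [[-0.3, -2.2, 3.2], [1.4, 0, 0], -1],
  [[0, -2.2, 3.3], [1.4, 0, 0], -1],
])

```text
time_s: 22.27
position: [0.5884, 0.0471, 0.0997]
orientation: [97.1, 88.9, 16.8]
force: [0.8, -0.7, -0.8]
finger_gap: 0.009
```

>>> carry_out([
  [[0, -2.1, 3.3], [1.4, 0, 0], -1],
  [[0, -2.0, 3.4], [1.4, 0, 0], -1],
  [[0, -1.9, 3.4], [1.4, 0, 0], -1],
  [[0, -1.9, 3.4], [1.4, 0, 0], -1],
  [[0, -1.8, 3.5], [1.4, 0, 0], -1],
])

```text
time_s: 22.68
position: [0.5091, -0.1407, 0.1004]
orientation: [100.7, 88.4, 13.3]
force: [-0.0, -0.2, -0.8]
finger_gap: 0.0091
```

```bash
python3 plan.py .429 -.3197 .08 -3.7
```

```text
t 22.68 pos [ 0.5091 -0.1407  0.1004] zang -87.4 -> -93.7 gap 0.0091 F [-0.  -0.2 -0.8] J [  2.  19. -23.  -0. -46.  91.]
n 5 total tool cm [ 1.71 -8.86 17.53] rot [ 6.28 -0.39 -1.57]
[[0.34, -1.77, 3.51], [1.26, -0.08, -0.31]]
[[0.36, -1.69, 3.54], [1.26, -0.08, -0.31]]
[[0.37, -1.61, 3.58], [1.26, -0.08, -0.31]]
[[0.38, -1.53, 3.61], [1.26, -0.08, -0.31]]
[[0.4, -1.45, 3.65], [1.26, -0.08, -0.31]]
```

>>> carry_out([
  [[0.3, -1.8, 3.5], [1.3, -0.1, -0.4], -1],
  [[0.3, -1.7, 3.5], [1.3, -0.1, -0.4], -1],
  [[0.3, -1.6, 3.6], [1.3, -0.1, -0.4], -1],
  [[0.4, -1.5, 3.0], [1.3, -0.1, -0.4], -1],
  [[0, 0, 0], [0, 0, 0], -1],
])

```text
time_s: 23.1
position: [0.4392, -0.2881, 0.088]
orientation: [68.5, 89.7, -24.7]
force: [0.1, 0.2, -1.3]
finger_gap: 0.0092
```

```bash
python3 plan.py .429 -.3197 .05 -3.7
```

```text
t 23.1 pos [ 0.4392 -0.2881  0.088 ] zang -93.2 -> -93.7 gap 0.0092 F [ 0.1  0.2 -1.3] J [-16.  20. -24.   0. -45. 102.]
n 2 total tool cm [ 3.8  -0.86  3.21] rot [ 0.48  0.12 -0.3 ]
[[1.9, -0.43, 1.6], [0.24, 0.06, -0.15]]
[[1.9, -0.42, 1.61], [0.24, 0.06, -0.15]]
```

>>> carry_out([
  [[0.5, -0.6, 1.6], [0.5, 0.1, -0.3], -1],
  [[1.0, 0, 1.0], [0, 0, 0], -1],
  [[1.0, 0, 0], [0, 0, 0], -1],
  [[0.5, 0, 0], [0, 0, 0], -1],
  [[0, 0, 0], [0, 0, 0], -1],
])

```text
time_s: 23.52
position: [0.432, -0.3165, 0.0569]
orientation: [72.7, 89.7, -21.3]
force: [-0.5, 0.5, -0.8]
finger_gap: 0.0089
```

```bash
python3 plan.py .429 -.3197 .025 -3.7;  python3 - <<'E'
from h import *
p=read_camera('top');cv2.imwrite('pics/t12.png',cv2.resize(p['color'][150:310,270:470],None,fx=3.5,fy=3.5)[:,:,::-1])
E
```

```text
t 23.52 pos [ 0.432  -0.3165  0.0569] zang -93.9 -> -93.7 gap 0.0089 F [-0.5  0.5 -0.8] J [-19.  24. -24.   0. -42. 105.]
n 1 total tool cm [ 3.18 -0.3   0.34] rot [-0.23  0.08 -0.27]
[[3.18, -0.3, 0.34], [-0.23, 0.08, -0.27]]
```

View pics/t12.png

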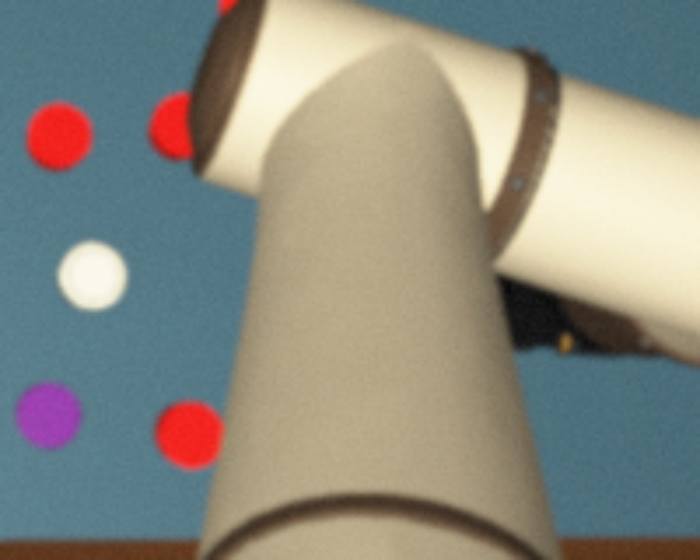

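>>> carry_out([
  [[1.0, -0.2, 0.3], [-0.2, 0, -0.2], -1],
  [[1.3, 0, 0], [0, 0, 0], -1],
  [[1.0, 0, 0], [0, 0, 0], -1],
  [[0.3, 0, 0], [0, 0, 0], -1],
  [[0, 0, 0], [0, 0, 0], -1],
])

```text
time_s: 23.98
position: [0.4328, -0.3168, 0.0192]
orientation: [53.7, 89.8, -39.6]
force: [-0.1, -0.4, -1.1]
finger_gap: 0.0093
```

```bash
python3 plan.py .429 -.3197 .009 -3.7;  python3 - <<'E'
from h import *
p=read_camera('side');cv2.imwrite('pics/s12.png',cv2.resize(p['color'][140:350,200:420],None,fx=3.4,fy=2.85)[:,:,::-1])
p=read_camera('wrist');cv2.imwrite('pics/w13.png',p['color'][:,:,::-1])
E
```

```text
t 23.98 pos [ 0.4328 -0.3168  0.0192] zang -93.2 -> -93.7 gap 0.0093 F [-0.1 -0.4 -1.1] J [-19.  27. -26.   0. -37. 105.]
n 1 total tool cm [ 1.02 -0.36  0.31] rot [ 0.45  0.14 -0.19]
[[1.02, -0.36, 0.31], [0.45, 0.14, -0.19]]
```

View pics/s12.png

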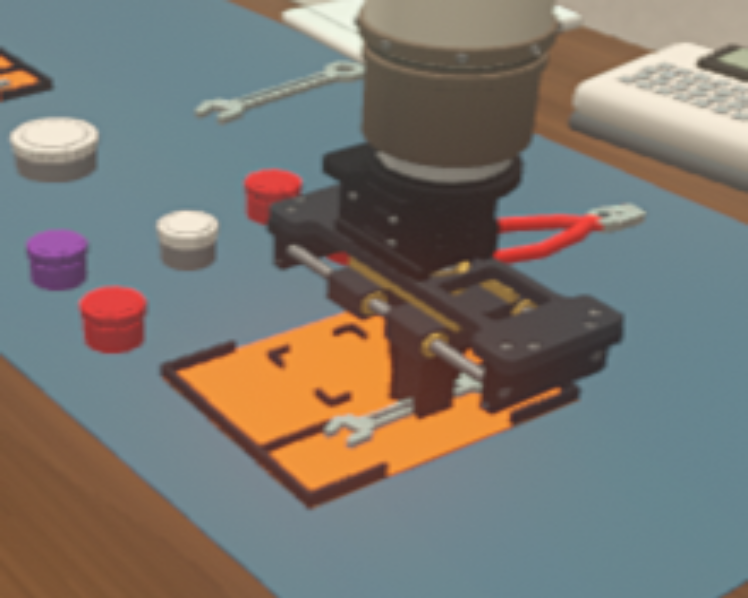

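View pics/w13.png

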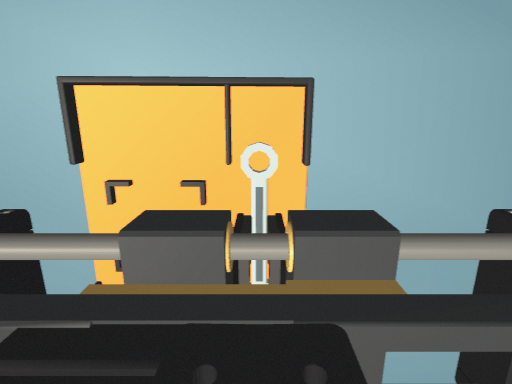

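>>> carry_out([
  [[0.4, -0.3, 0.4], [0.4, 0.1, -0.2], -1],
  [[0.4, 0, 0], [0, 0, 0], -1],
  [[0.15, 0, 0], [0, 0, 0], -1],
  [[0, 0, 0], [0, 0, 0], -1],
  [[0, 0, 0], [0, 0, 0], -1],
])

```text
time_s: 24.5
position: [0.4311, -0.3217, 0.0114]
orientation: [63.9, 89.7, -29.7]
force: [-0.2, 0.3, -0.4]
finger_gap: 0.0085
```

```bash
python3 plan.py .429 -.3197 .008 -3.7
```

```text
t 24.5 pos [ 0.4311 -0.3217  0.0114] zang -93.7 -> -93.7 gap 0.0085 F [-0.2  0.3 -0.4] J [-19.  28. -26.   0. -36. 106.]
n 1 total tool cm [ 0.34 -0.23 -0.19] rot [ 0.04  0.13 -0.27]
[[0.34, -0.23, -0.19], [0.04, 0.13, -0.27]]
```

>>> carry_out([
  [[0.15, 0, 0], [0, 0, 0], -1],
  [[0.1, 0, 0], [0, 0, 0], -1],
  [[0.07, 0, 0], [0, 0, 0], -1],
  [[0, 0, 0], [0, 0, 0], -1],
  [[0, 0, 0], [0, 0, 0], -1],
])

```text
time_s: 24.92
position: [0.4315, -0.322, 0.0084]
orientation: [64.9, 89.6, -28.7]
force: [-0.7, 0.3, -1.0]
finger_gap: 0.009
```

```bash
python3 plan.py .429 -.3197 .008 -3.7
```

```text
t 24.92 pos [ 0.4315 -0.322   0.0084] zang -93.7 -> -93.7 gap 0.009 F [-0.7  0.3 -1. ] J [-19.  28. -26.   0. -35. 106.]
n 1 total tool cm [ 0.04 -0.26 -0.22] rot [ 0.04  0.16 -0.34]
[[0.04, -0.26, -0.22], [0.04, 0.16, -0.34]]
```

>>> carry_out([
  [[0.07, 0, 0], [0, 0, 0], -1],
  [[0, 0, 0], [0, 0, 0], -1],
  [[0, 0, 0], [0, 0, 0], -0.5],
  [[0, 0, 0], [0, 0, 0], -0.45],
  [[0, 0, 0], [0, 0, 0], -0.45],
])

```text
time_s: 25.33
position: [0.432, -0.3222, 0.0087]
orientation: [64.4, 89.6, -29.2]
force: [-0.2, 0.1, 0.3]
finger_gap: 0.0204
```

>>> carry_out([
  [[0, 0, 0], [0, 0, 0], -0.45],
  [[-1, 0, 0], [0, 0, 0], -0.45],
  [[-2, 0, 0], [0, 0, 0], -0.4],
  [[-3, 0, 0], [0, 0, 0], 0],
  [[-3, 0, 0], [0, 0, 0], 0.25],
])

```text
time_s: 25.75
position: [0.4267, -0.3199, 0.0961]
orientation: [-104.0, 89.4, 162.3]
force: [1.5, -1.0, -0.7]
finger_gap: 0.0327
```

```bash
python3 plan.py .4398 -.0892 .09 -3.7
```

```text
t 25.75 pos [ 0.4267 -0.3199  0.0961] zang -93.7 -> -93.7 gap 0.0327 F [ 1.5 -1.  -0.7] J [-19.  21. -22.   0. -48. 106.]
n 6 total tool cm [  0.67  -0.17 -23.1 ] rot [ 0.01 -0.13  0.54]
[[0.11, -0.03, -3.85], [0.0, -0.02, 0.09]]
[[0.11, -0.03, -3.85], [0.0, -0.02, 0.09]]
[[0.11, -0.03, -3.85], [0.0, -0.02, 0.09]]
[[0.11, -0.03, -3.85], [0.0, -0.02, 0.09]]
[[0.1, -0.03, -3.85], [0.0, -0.02, 0.09]]
[[0.1, -0.03, -3.85], [0.0, -0.02, 0.09]]
```

>>> carry_out([
  [[0, 0, -3.8], [0, 0, 0.2], 0.25],
  [[0, 0, -3.8], [0, 0, 0.2], 0.25],
  [[0, 0, -3.8], [0, 0, 0.2], 0.25],
  [[0, 0, -3.8], [0, 0, 0], 0.25],
  [[0, 0, -3.8], [0, 0, 0], 0.25],
])

```text
time_s: 26.17
position: [0.4463, -0.1326, 0.1079]
orientation: [81.3, 88.5, -13.1]
force: [0.9, -0.4, -0.5]
finger_gap: 0.0534
```

>>> carry_out([
  [[0.5, 0, -1.8], [0, 0, 0], 0.25],
  [[1, 0, 0], [0, 0, 0], 0.25],
  [[0.5, 0, 0], [0, 0, 0], 0.25],
  [[0, 0, 0], [0, 0, 0], 0.25],
  [[0, 0, 0], [0, 0, 0], 0.25],
])

```text
time_s: 26.58
position: [0.45, -0.1077, 0.0921]
orientation: [85.6, 88.0, -8.2]
force: [1.2, 0.2, -0.1]
finger_gap: 0.0545
```

```bash
python3 plan.py .4398 -.0892 .06 -3.7;python3 - <<'E'
from h import *
p=read_camera('wrist');cv2.imwrite('pics/w14.png',p['color'][:,:,::-1])
E
python3 tray.py
```

```text
t 26.58 pos [ 0.45   -0.1077  0.0921] zang -93.8 -> -93.7 gap 0.0545 F [ 1.2  0.2 -0.1] J [  7.  14. -34.   1. -40.  79.]
n 1 total tool cm [ 3.16 -1.25 -1.78] rot [-0.06  0.15 -1.95]
[[3.16, -1.25, -1.78], [-0.06, 0.15, -1.95]]
repair [430.76 306.64  -1.44] 1.568765858549201
32.5 [0.4316 0.3391]
-14.5 [0.4304 0.2921]
-61.5 [0.4292 0.2452]
nozzle [ 432.3  -273.7    -3.66] 2.1528749342392346
-46.5 [ 0.4293 -0.3201]
tub [ 0.43379629 -0.2502495 ]
```

View pics/w14.png

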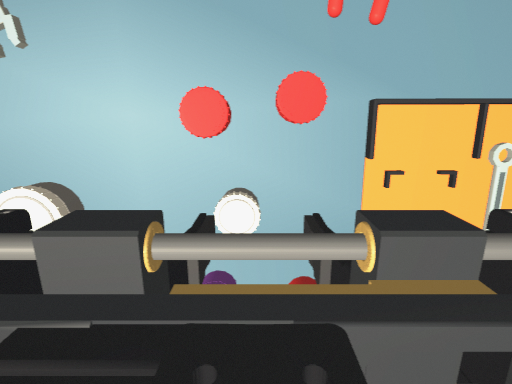

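View pics/trays.png

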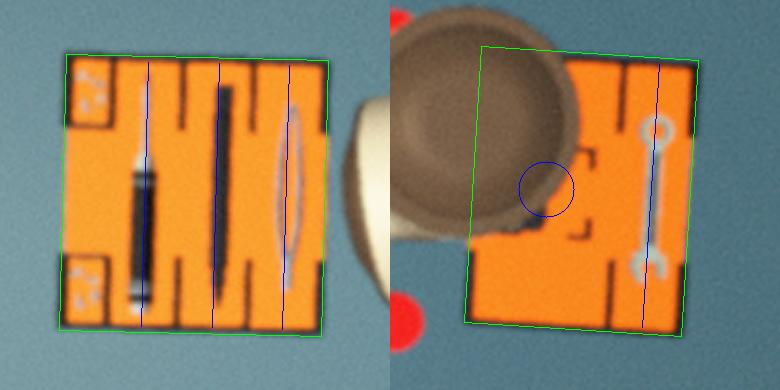

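>>> carry_out([
  [[0, -1.2, -1.6], [0, 0, -1.9], 0.25],
  [[0.5, 0, 0], [0, 0, 0], 0.25],
  [[0.5, 0, 0], [0, 0, 0], 0.25],
  [[0, 0, 0], [0, 0, 0], 0.25],
  [[0, 0, 0], [0, 0, 0], 0.25],
])

```text
time_s: 27.1
position: [0.4401, -0.094, 0.0819]
orientation: [53.3, 89.8, -40.8]
force: [-0.7, -0.7, 0.8]
finger_gap: 0.0544
```

```bash
python3 plan.py .4398 -.0892 .06 -3.7;python3 - <<'E'
from h import *
p=read_camera('wrist');cv2.imwrite('pics/w15.png',p['color'][:,:,::-1])
E
```

```text
t 27.1 pos [ 0.4401 -0.094   0.0819] zang -94.1 -> -93.7 gap 0.0544 F [-0.7 -0.7  0.8] J [  9.  15. -35.   0. -41.  77.]
n 1 total tool cm [ 2.19 -0.07 -0.48] rot [-0.43  0.15 -0.2 ]
[[2.19, -0.07, -0.48], [-0.43, 0.15, -0.2]]
```

View pics/w15.png

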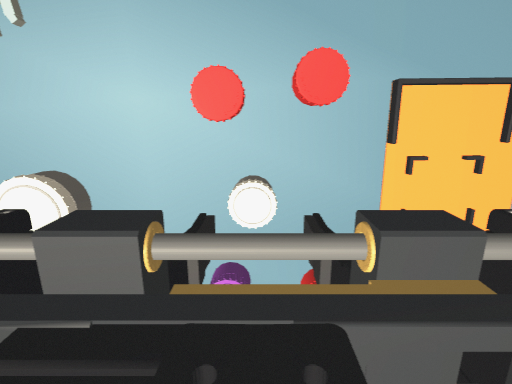

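```bash
python3 - <<'E'
from h import *
p=read_camera('wrist'); print(ray(p,(252,204.5),.034))
E
python3 plan.py .4398 -.0892 .04 -3.7
```

```text
[ 0.44170883 -0.08960723  0.034     ]
t 27.2 pos [ 0.44   -0.094   0.0819] zang -94.1 -> -93.7 gap 0.0543 F [ 0.4 -0.1  0.2] J [  9.  15. -35.   0. -41.  77.]
n 2 total tool cm [ 4.19 -0.07 -0.48] rot [-0.45  0.14 -0.19]
[[2.1, -0.03, -0.24], [-0.22, 0.07, -0.09]]
[[2.1, -0.03, -0.24], [-0.22, 0.07, -0.09]]
```

>>> carry_out([
  [[0.8, 0, -0.5], [-0.4, 0, -0.2], 0.25],
  [[1.0, 0, 0], [0, 0, 0], 0.25],
  [[1.0, 0, 0], [0, 0, 0], 0.25],
  [[0.3, 0, 0], [0, 0, 0], 0.25],
  [[0, 0, 0], [0, 0, 0], 0.25],
])

```text
time_s: 27.62
position: [0.4415, -0.0888, 0.049]
orientation: [42.2, 89.8, -51.6]
force: [-1.1, 0.9, -0.2]
finger_gap: 0.0547
```

```bash
python3 plan.py .4398 -.0892 .011 -3.7
```

```text
t 27.62 pos [ 0.4415 -0.0888  0.049 ] zang -93.7 -> -93.7 gap 0.0547 F [-1.1  0.9 -0.2] J [ 10.  18. -36.   0. -36.  77.]
n 1 total tool cm [ 3.8  -0.18  0.04] rot [-0.04  0.12 -0.11]
[[3.8, -0.18, 0.04], [-0.04, 0.12, -0.11]]
```

Both cameras agree on the tub to about 2 mm.

>>> carry_out([
  [[1.0, 0, 0], [0, 0, 0], 0.25],
  [[1.3, 0, 0], [0, 0, 0], 0.25],
  [[1.2, 0, 0], [0, 0, 0], 0.25],
  [[0.3, 0, 0], [0, 0, 0], 0.25],
  [[0, 0, 0], [0, 0, 0], 0.25],
])

```text
time_s: 28.03
position: [0.4437, -0.0883, 0.0108]
orientation: [71.8, 89.7, -21.8]
force: [0.7, 0.3, -0.6]
finger_gap: 0.0546
```

```bash
python3 plan.py .4405 -.0894 .011 -3.7
```

```text
t 28.03 pos [ 0.4437 -0.0883  0.0108] zang -93.6 -> -93.7 gap 0.0546 F [ 0.7  0.3 -0.6] J [ 10.  22. -38.   0. -29.  77.]
n 1 total tool cm [-0.02 -0.32  0.13] rot [ 0.06  0.1  -0.31]
[[-0.02, -0.32, 0.13], [0.06, 0.1, -0.31]]
```

>>> carry_out([
  [[0, -0.3, 0.1], [0, 0, -0.3], 0.25],
  [[0, 0, 0], [0, 0, 0], 0.25],
  [[0, 0, 0], [0, 0, 0], -1],
  [[0, 0, 0], [0, 0, 0], -1],
  [[0, 0, 0], [0, 0, 0], -1],
], newtons=15)

```text
time_s: 28.45
position: [0.4421, -0.089, 0.0132]
orientation: [74.8, 89.8, -18.8]
force: [0.7, 0.6, -1.1]
finger_gap: 0.0415
```

>>> carry_out([
  [[0, 0, 0], [0, 0, 0], -1],
  [[0, 0, 0], [0, 0, 0], -1],
  [[0, 0, 0], [0, 0, 0], -1],
  [[0, 0, 0], [0, 0, 0], -1],
  [[0, 0, 0], [0, 0, 0], -1],
])

```text
time_s: 28.87
position: [0.4425, -0.0889, 0.0139]
orientation: [83.2, 89.7, -10.4]
force: [-0.3, 0.0, -1.5]
finger_gap: 0.0374
```

```bash
python3 plan.py .4405 -.0894 .1 -3.7
```

```text
t 28.87 pos [ 0.4425 -0.0889  0.0139] zang -93.6 -> -93.7 gap 0.0374 F [-0.3  0.  -1.5] J [  9.  22. -38.   0. -30.  77.]
n 3 total tool cm [-8.61 -0.15  0.07] rot [ 0.09  0.04 -0.33]
[[-2.87, -0.05, 0.02], [0.03, 0.01, -0.11]]
[[-2.87, -0.05, 0.02], [0.03, 0.01, -0.11]]
[[-2.87, -0.06, 0.02], [0.03, 0.01, -0.11]]
```

>>> carry_out([
  [[-1.5, 0, 0], [0, 0, -0.3], -1],
  [[-2.5, 0, 0], [0, 0, 0], -1],
  [[-1.5, 0, 2.0], [0, 0, 0], -1],
  [[0, 0, 3.5], [0, 0, 0], -1],
  [[0, 0, 3.5], [0, 0, 0], -1],
])

```text
time_s: 29.28
position: [0.4372, -0.1775, 0.0712]
orientation: [-39.5, 89.8, -132.5]
force: [0.6, 0.3, -1.3]
finger_gap: 0.0378
```

```bash
python3 plan.py .4338 -.2500 .06 -3.7
```

```text
t 29.28 pos [ 0.4372 -0.1775  0.0712] zang -93.0 -> -93.7 gap 0.0378 F [ 0.6  0.3 -1.3] J [ -2.  18. -32.   0. -40.  89.]
n 2 total tool cm [1.14 0.04 7.25] rot [0.72 0.14 0.11]
[[0.57, 0.02, 3.63], [0.36, 0.07, 0.06]]
[[0.56, 0.04, 3.63], [0.36, 0.07, 0.06]]
```

>>> carry_out([
  [[0, 0, 3.4], [0.7, 0, 0], -1],
  [[0, 0, 2.6], [0, 0, 0], -1],
  [[0.5, 0, 0], [0, 0, 0], -1],
  [[0, 0, 0], [0, 0, 0], -1],
  [[0, 0, 0], [0, 0, 0], -1],
])

```text
time_s: 29.7
position: [0.4333, -0.245, 0.0669]
orientation: [15.8, 89.8, -78.3]
force: [0.5, 0.1, -0.2]
finger_gap: 0.0377
```

```bash
python3 plan.py .4348 -.2500 .04 -3.7
python3 - <<'E'
from h import *
p=read_camera('wrist');cv2.imwrite('pics/w16.png',p['color'][:,:,::-1])
p=read_camera('side');cv2.imwrite('pics/s16.png',cv2.resize(p['color'][140:350,200:420],None,fx=3.4,fy=2.85)[:,:,::-1])
E
```

```text
t 29.7 pos [ 0.4333 -0.245   0.0669] zang -94.1 -> -93.7 gap 0.0377 F [ 0.5  0.1 -0.2] J [-11.  20. -29.   0. -41.  96.]
n 1 total tool cm [2.69 0.18 0.48] rot [-0.38  0.18 -0.05]
[[2.69, 0.18, 0.48], [-0.38, 0.18, -0.05]]
```

View pics/w16.png

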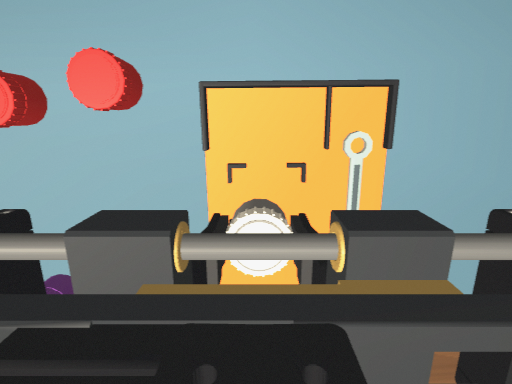

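View pics/s16.png

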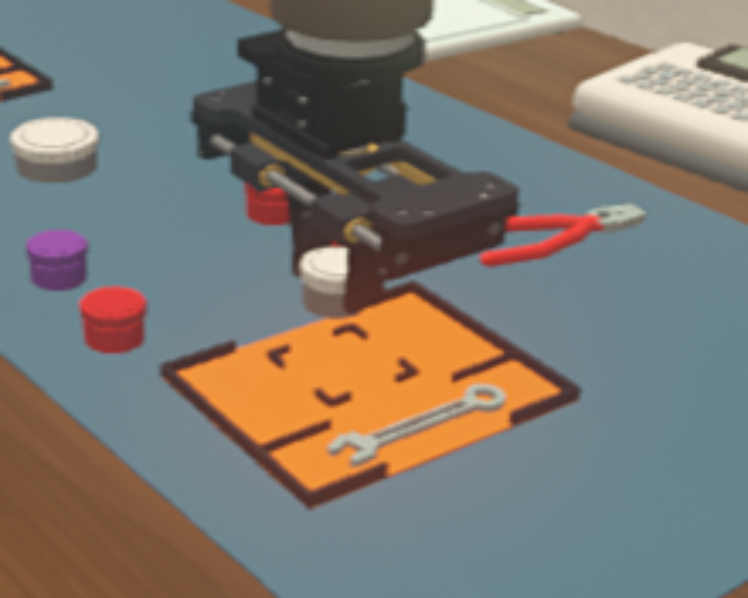

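Run:
```python
from h import *
p=read_camera('wrist'); s=arm.state();print(ray(p,(259,243.5),s['position'][2]+.0205)-s['position'])
```

```text
[-4.43377696e-05 -8.78033403e-04  2.05000000e-02]
```

>>> carry_out([
  [[0.8, 0.1, 0.5], [-0.4, 0.2, 0], -1],
  [[1.0, 0, 0], [0, 0, 0], -1],
  [[0.8, 0, 0], [0, 0, 0], -1],
  [[0.2, 0, 0], [0, 0, 0], -1],
  [[0, 0, 0], [0, 0, 0], -1],
])

```text
time_s: 30.27
position: [0.4357, -0.2467, 0.0373]
orientation: [112.1, 89.9, 19.0]
force: [-0.3, 0.7, -0.3]
finger_gap: 0.0373
```

```bash
python3 plan.py .4348 -.2500 .017 -3.7
```

```text
t 30.27 pos [ 0.4357 -0.2467  0.0373] zang -93.1 -> -93.7 gap 0.0373 F [-0.3  0.7 -0.3] J [-11.  23. -30.  -0. -37.  98.]
n 1 total tool cm [ 2.03 -0.08  0.33] rot [ 0.61 -0.05 -0.13]
[[2.03, -0.08, 0.33], [0.61, -0.05, -0.13]]
```

Tub is centred on TCP; target x about 0.434.

>>> carry_out([
  [[0, -0.1, 0.3], [0.6, 0, -0.1], -1],
  [[0.5, 0, 0], [0, 0, 0], -1],
  [[0.6, 0, 0], [0, 0, 0], -1],
  [[0.2, 0, 0], [0, 0, 0], -1],
  [[0, 0, 0], [0, 0, 0], -1],
])

```text
time_s: 30.68
position: [0.435, -0.2498, 0.0234]
orientation: [123.8, 89.9, 30.1]
force: [0.4, -0.1, -1.5]
finger_gap: 0.0378
```

```bash
python3 plan.py .434 -.2500 .017 -3.7
python3 - <<'E'
from h import *
p=read_camera('side');cv2.imwrite('pics/s17.png',cv2.resize(p['color'][140:350,200:420],None,fx=3.4,fy=2.85)[:,:,::-1])
E
```

```text
t 30.68 pos [ 0.435  -0.2498  0.0234] zang -93.7 -> -93.7 gap 0.0378 F [ 0.4 -0.1 -1.5] J [-11.  24. -31.  -0. -35.  98.]
n 1 total tool cm [ 0.64 -0.1   0.03] rot [ 0.03 -0.04 -0.06]
[[0.64, -0.1, 0.03], [0.03, -0.04, -0.06]]
```

View pics/s17.png

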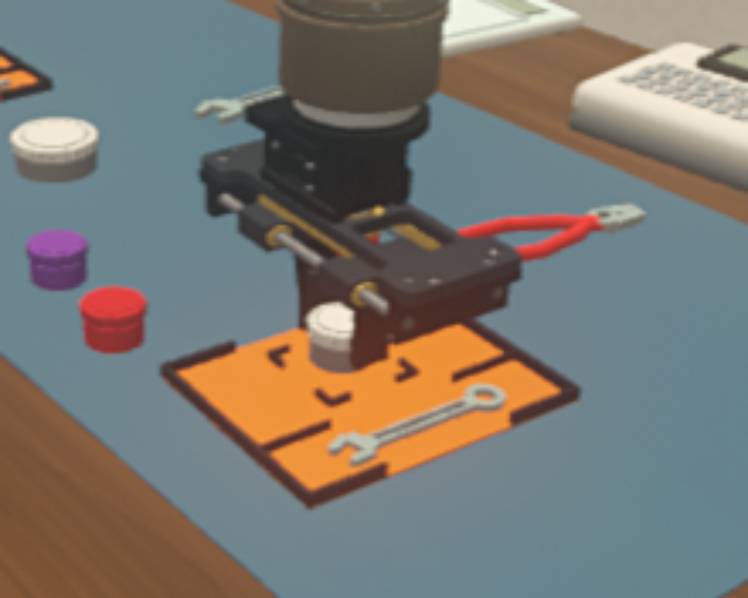

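>>> carry_out([
  [[0.3, 0, 0], [0, 0, 0], -1],
  [[0.2, 0, 0], [0, 0, 0], -1],
  [[0.1, 0, 0], [0, 0, 0], -1],
  [[0, 0, 0], [0, 0, 0], -1],
  [[0, 0, 0], [0, 0, 0], -1],
])

```text
time_s: 31.15
position: [0.4354, -0.2499, 0.0172]
orientation: [103.8, 89.9, 10.2]
force: [-1.1, 0.3, -0.5]
finger_gap: 0.0374
```

```bash
python3 plan.py .434 -.2500 .017 -3.7
```

```text
t 31.15 pos [ 0.4354 -0.2499  0.0172] zang -93.7 -> -93.7 gap 0.0374 F [-1.1  0.3 -0.5] J [-11.  25. -31.  -0. -34.  98.]
n 1 total tool cm [ 0.02 -0.13  0.02] rot [ 0.03 -0.03 -0.12]
[[0.02, -0.13, 0.02], [0.03, -0.03, -0.12]]
```

>>> carry_out([
  [[0.08, 0, 0], [0, 0, 0], -1],
  [[0.05, 0, 0], [0, 0, 0], -1],
  [[0, 0, 0], [0, 0, 0], -1],
  [[0, 0, 0], [0, 0, 0], 0.05],
  [[0, 0, 0], [0, 0, 0], 0.1],
])

```text
time_s: 31.57
position: [0.4359, -0.25, 0.0167]
orientation: [92.3, 89.8, -1.3]
force: [0.7, 0.3, -0.2]
finger_gap: 0.0439
```

>>> carry_out([
  [[0, 0, 0], [0, 0, 0], 0.1],
  [[0, 0, 0], [0, 0, 0], 0.1],
  [[-1, 0, 0], [0, 0, 0], 0.1],
  [[-2, 0, 0], [0, 0, 0], 0.1],
  [[-3, 0, 0], [0, 0, 0], 0.1],
])

```text
time_s: 31.98
position: [0.4312, -0.2488, 0.0736]
orientation: [-105.7, 89.3, 160.5]
force: [0.2, 0.3, 0.3]
finger_gap: 0.0478
```

>>> carry_out([
  [[-3, 0, 0], [0, 0, 0], 0.1],
  [[-3, 2, -2], [0, 0, 0], 0.1],
  [[-2, 2, -3.5], [0, 0, 0], 0.1],
  [[0, 0, -3.5], [0, 0, 0], 0.1],
  [[0, 0, -3.5], [0, 0, 0], 0.1],
])

```text
time_s: 32.4
position: [0.4837, -0.1298, 0.1667]
orientation: [113.6, 89.8, 19.3]
force: [0.2, 0.2, -0.5]
finger_gap: 0.0484
```

>>> carry_out([
  [[0, 0, -3.5], [0, 0, 0], 0.1],
  [[0, 0, -3.5], [0, 0, 0], 0.1],
  [[0, 0, -2], [0, 0, 0], 0.1],
  [[0, 0, 0], [0, 0, 0], 0.1],
  [[0, 0, 0], [0, 0, 0], 0.1],
])

```text
time_s: 32.82
position: [0.4923, -0.0304, 0.1735]
orientation: [107.4, 89.1, 13.6]
force: [0.2, 0.9, 0.5]
finger_gap: 0.0479
```

```bash
python3 tray.py
python3 - <<'E'
from h import *
p=read_camera('side');cv2.imwrite('pics/s18.png',cv2.resize(p['color'][110:350,100:420],None,fx=2.4,fy=2.4)[:,:,::-1])
p=read_camera('top');save(p,'t18.png');print(ray(p,(0,0),0)[:2])
E
```

```text
repair [433.73 305.07  -2.29] 2.618587195217543
32.5 [0.435  0.3375]
-14.5 [0.4332 0.2906]
-61.5 [0.4313 0.2436]
nozzle [ 431.8  -273.29   -3.54] 0.874854984551892
-46.5 [ 0.4289 -0.3197]
tub [ 0.43325424 -0.24983829]
[0.97171178 0.58234693]
```

View pics/trays.png

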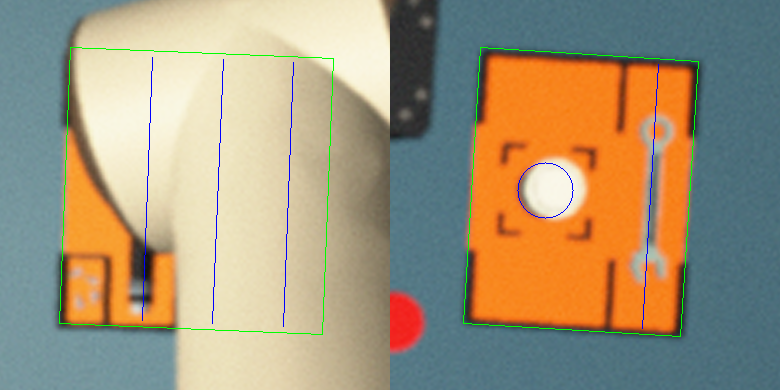

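View pics/s18.png

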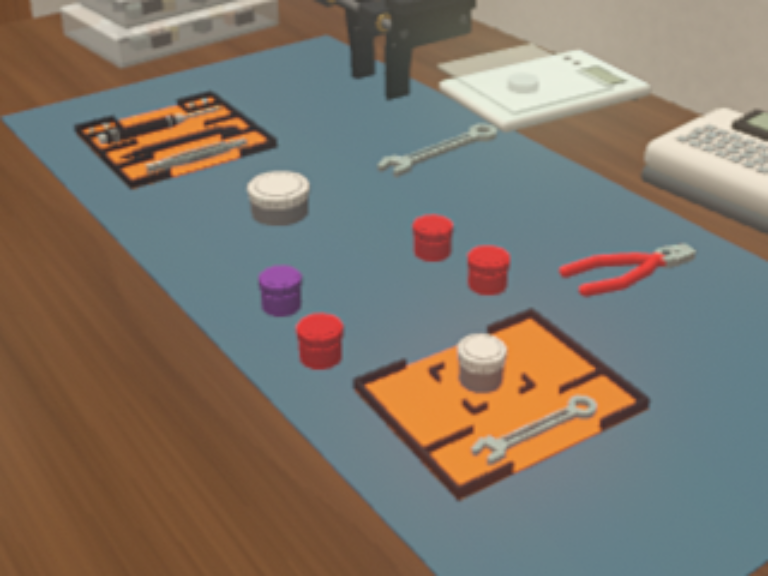

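View pics/t18.png

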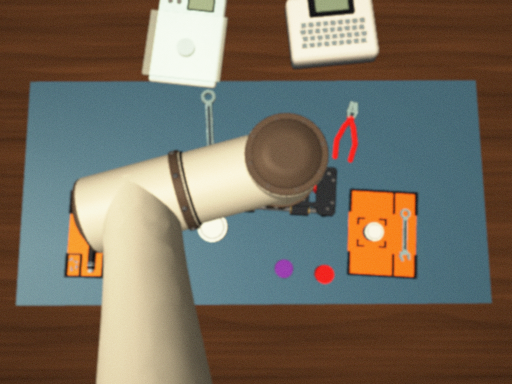

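Run:
```python
from h import *
print(job.finish_job()); s=arm.state(); print(s['time_s'],s['qd'].round(1))
```

```text
the job is handed in; nothing more can be done
None
the job is handed in; nothing more can be done
```

I made up both kits and handed the job in at about 33 s of robot time.

- **Repair tray:** the screwdriver (next to the screw pockets), the spudger and the tweezers were laid in that order. The top view after I placed them showed each flat, one to a lane and inside the walls.
- **Nozzle tray:** the short spanner lies in the lane. The small tub stands upright between the corner ridges, about 2 mm off centre by my estimate after correcting for its height.
- **Left alone:** the robot did not pick up the long spanner, side cutters, large tub or the red and purple look-alikes. In the last pictures they look unmoved.

In the last top picture the arm hid most of the repair tray, so my last check of it from above was just before the tub was picked up. The final side view shows all three tools in place.

One contact stood out: about 12 N on the wrist while I set the spudger down. I raised the gripper about 1.5 mm before letting go. No other move showed a wrist force above about 2 N.

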